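# Photograph the spacer slides, rack them by thickness and shut the rack

## Robot

A 7-joint arm with a two-finger parallel gripper is mounted at the origin on a cart in front of the work surface, level with it; the furniture and walls round the work are solid. World frame = base frame: x ahead of the robot, y to its left, z up, the work surface at z = 0. Lengths are in m, angles in rad, forces in N, time in s.
With the tool pointing down it reaches from about 0.425 to 0.875 m from the base axis. Payload 4.7 kg.
Tool frame: the origin (TCP) lies at the very end of the fingers, on their centre line; the grasp point (between the pads) lies 19 mm behind it; z points along the fingers, y is the line along which they close (so a half turn about z gives the same grasp; the last joint's range is limited). The gripper opens to 87 mm and grips with 3 to 60 N. Pads are 19 mm wide; open, the fingers measure 117 mm over their backs; the gripper's body (75 mm by 190 mm) begins 51 mm behind the grasp point.
Start: joints at [-1.216, 0.321, -0.07, 1.45, 0.023, 1.371, -0.057], TCP at [0.217, 0.613, 0.223] pointing down, gripper open.
Joint ranges: [-2.86, 2.86], [-0.3, 2.09], [-1.38, 1.24], [0.06, 2.45], [-1.56, 4.7], [0.09, 2.05], [-2.69, 2.69]. Speed limits (rad/s): [2.57, 2.57, 3.14, 3.14, 3.14, 3.14, 3.14].

## Interface

Orientations are given as a rotation vector (axis times angle).
In Python, from bench import ctrl, vision gives the robot as it stands.
- The arm moves only by the tool jog_arm, never from a script. Its argument "increments" is a list of rows, each an object of numbers: "tx", "ty", "tz": the shift along the tool's x, y, z in mm; "wx", "wy", "wz": the turn, a rotation vector about the tool's x, y, z in rad; "gripper": the opening, from 0 (shut) to 1 (fully open). In form: [{"tx": .., "ty": .., "tz": .., "wx": .., "wy": .., "wz": .., "gripper": ..}, ...]. A call has exactly 5 rows; each row is the pose to reach, as a shift and turn from the pose commanded when the call began, along the tool's axes at that moment; what a row does not reach only later rows make up. A row lasts 1/12 s, in which the tool goes at most 41.7 mm and 7.16 degrees, less where a joint would pass 70% of its speed; a pose out of reach is approached as far as the arm can. A call with a gripper value outside its range is refused whole. The fingers move at their own pace and stop on an object; "grip_force" is the grip in N (left out, the last holds). Time passes only in rows, so rows that repeat a pose let the fingers close, or fill a call up. It gives the time, the measured TCP pose, the force, the opening and the grip force at its end, in the units of the state.
- ctrl.get_state(): the state, without advancing time (a new reading comes with each control period).
- vision.get_image(name): name is "side" or "top" or "wrist"; returns a dict with "color" (480x640x3 uint8, blue, green, red), "fx", "fy", "cx", "cy" (pixels), "extrinsics" (4x4, takes a point from world to camera coordinates). Camera axes: x right, y down, z forward; pixel columns grow to the right and rows downward; lengths in m; the calibration is good to about 2 mm. A picture is of the moment at which its call begins. There is no depth.
- ctrl.close_job(): hands the job in; it is judged then, once.
Trained networks look in the newest picture that a camera, given by its name, has taken for a name from the list of things; names that differ only in an ending like _2 or _b are one class to them, and where a whole thing is asked for, a point or a joint stands for the part that bears it (a point fixed in the world has none). Each returns a list of dicts, best first, with "conf" (0 to 1); they miss things now and then, are a little off and sometimes report something else, mostly with a low value. They report only what shows in the picture. A call takes as long as a camera call.
- vision.spot_in(camera, thing): "bbox" ([left, top, right, bottom] in pixels, round what is visible of it).
The state is a dict: "time": time; "joint_positions": joint angles; "qd": joint speeds; "joint_torque": joint torques, N m; "position": TCP position; "tool_rot": TCP orientation; "ft_force": force on the tool from outside, world axes, zero at the start; "torque": the same for the moment, N m; "grip_width": opening from 0.0 (shut) to 1.0 (fully open); "grip_force": force on a finger pad.
Only numpy, scipy, OpenCV 4.12 (cv2) and the standard library are available. Lean on these libraries where they do the work, as an engineer would, in place of code of your own. Each camera call takes 0.05 s, during which the arm holds its last target. There are 200 camera calls.

## Task

Photograph the wooden spacer slides that lie on the bench, one at a time from the thinnest to the thickest: hold each level and still for two seconds over the upward-looking camera, centred on the lens, with its underside about level with the top of the little post. Slide each one, tab outwards, fully home into the rack slot whose height matches its thickness, and when all are in, push the rack's door shut until it clicks past its catch. Do not touch the camera with the robot, and leave the glue bottle and the finished brush standing where they are.

Things in the scene. Friction and masses are not known exactly. Their poses are not given: they have to be found in the camera images.
- slide_08_mid (a point): thinnest spacer slide: a plain wooden board 98 mm long (its x), 34 mm wide (y), 8 mm thick (z), lying flat, with an upright grip tab across its -x end. May be absent from the start. This point is the centre of the board, 4 mm above its underside
- slide_08_tab (a point): middle of that slide's grip tab, which is 14 mm thick along the slide's x, 28 mm wide along its y and stands 48 mm above the board, flush with the board's -x end. This point is 32 mm above the underside and 42 mm from the board's centre towards -x; axes as the slide. Take the tab between fingers that close along the slide's x; there is free room on both of its faces (84 mm of board behind it)
- slide_13_mid (a point): second thinnest spacer slide: a plain wooden board 98 mm long (its x), 34 mm wide (y), 13 mm thick (z), lying flat, with an upright grip tab across its -x end. May be absent from the start. This point is the centre of the board, 6.5 mm above its underside
- slide_13_tab (a point): middle of that slide's grip tab, which is 14 mm thick along the slide's x, 28 mm wide along its y and stands 48 mm above the board, flush with the board's -x end. This point is 37 mm above the underside and 42 mm from the board's centre towards -x; axes as the slide. Take the tab between fingers that close along the slide's x; there is free room on both of its faces (84 mm of board behind it)
- slide_18_mid (a point): second thickest spacer slide: a plain wooden board 98 mm long (its x), 34 mm wide (y), 18 mm thick (z), lying flat, with an upright grip tab across its -x end. May be absent from the start. This point is the centre of the board, 9 mm above its underside
- slide_18_tab (a point): middle of that slide's grip tab, which is 14 mm thick along the slide's x, 28 mm wide along its y and stands 48 mm above the board, flush with the board's -x end. This point is 42 mm above the underside and 42 mm from the board's centre towards -x; axes as the slide. Take the tab between fingers that close along the slide's x; there is free room on both of its faces (84 mm of board behind it)
- slide_23_mid (a point): thickest spacer slide: a plain wooden board 98 mm long (its x), 34 mm wide (y), 23 mm thick (z), lying flat, with an upright grip tab across its -x end. May be absent from the start. This point is the centre of the board, 11.5 mm above its underside
- slide_23_tab (a point): middle of that slide's grip tab, which is 14 mm thick along the slide's x, 28 mm wide along its y and stands 48 mm above the board, flush with the board's -x end. This point is 47 mm above the underside and 42 mm from the board's centre towards -x; axes as the slide. Take the tab between fingers that close along the slide's x; there is free room on both of its faces (84 mm of board behind it)
- slot_08 (a point): mouth of the rack's slot for the 8 mm slide: middle of the mouth on the slot's floor, 12 mm above the bench; x points into the slot, z up. Slot 10.5 mm high, 38 mm wide, 52 mm deep. A slide goes in board first, tab outside; home against the back wall its centre is 3 mm inside the mouth
- slot_13 (a point): mouth of the rack's slot for the 13 mm slide: middle of the mouth on the slot's floor, 12 mm above the bench; x points into the slot, z up. Slot 15.5 mm high, 38 mm wide, 52 mm deep. A slide goes in board first, tab outside; home against the back wall its centre is 3 mm inside the mouth
- slot_18 (a point): mouth of the rack's slot for the 18 mm slide: middle of the mouth on the slot's floor, 12 mm above the bench; x points into the slot, z up. Slot 20.5 mm high, 38 mm wide, 52 mm deep. A slide goes in board first, tab outside; home against the back wall its centre is 3 mm inside the mouth
- slot_23 (a point): mouth of the rack's slot for the 23 mm slide: middle of the mouth on the slot's floor, 12 mm above the bench; x points into the slot, z up. Slot 25.5 mm high, 38 mm wide, 52 mm deep. A slide goes in board first, tab outside; home against the back wall its centre is 3 mm inside the mouth
- rack: fixed plywood rack, 118 mm deep, 185 mm wide, 46 mm tall, axes as the slots, origin on the bench below the line of mouths. In front (-x) of the mouths the slots' floor runs on for 58 mm as an open-topped apron between the side walls. The slots' roof is solid up to 46 mm; between the slots stand 5 mm dividers, as tall, with rounded noses that reach 12 mm in front of the mouths
- door (a joint): rack's front door, upright hinge; 0 rad = shut, grows as it swings out to the rack's -x; starts wide open. Turns easily, stays where left. A sprung ball catch at the free edge resists (about 4 N at mid-door) from about 0.06 to 0.03 rad; past it the door goes on freely to its stop at 0 and is held. A slide over 12 mm short of home blocks it
- door_hinge (a point): on the door's hinge axis at the door's top, 55 mm above the bench, turns with the door: the plywood panel reaches from here 189 mm along this frame's -y, hangs 52 mm down and is 8 mm thick towards this frame's -x, which is the outer face, pushed to shut it. It hinges at the rack's +y end
- door_edge (a point): top of the door's free edge, mid-thickness, moves with the door
- camera: fixed inspection camera that looks straight up: black round housing 48 mm across, 36 mm tall, origin under its centre on the bench; a slim steel height post with a flat head stands 55 mm away along its x, its top 90 mm above the bench. Do not touch it with the robot
- view_mark (a point): viewing mark: on the camera's vertical axis, 98 mm above the bench. A slide is in the viewing pose when it is level, its board's centre is here (any heading), so that its underside is about level with the top of the post
- glue_bottle: white bottle with an orange nozzle, 54 mm across, 161 mm tall, loose bystander, origin under its centre
- brush_test: finished shaving brush standing on its black handle, 122 mm tall, loose bystander, origin under its centre

How it is judged:
On the way, in this order (a step that is already met when the one before it is completed fails the run):
1. the thinnest slide (8 mm) is held level and still at the viewing mark (horizontal distance between slide_08_mid and view_mark below 0.02 m and height (world z) of slide_08_mid between 0.083 and 0.118 m and angle between slide_08_mid's own z axis and vertical below 0.15 rad and linear speed of slide_08 below 0.03 m/s), for 1 s.
2. the second thinnest slide (13 mm) is held level and still at the viewing mark (horizontal distance between slide_13_mid and view_mark below 0.02 m and height (world z) of slide_13_mid between 0.083 and 0.118 m and angle between slide_13_mid's own z axis and vertical below 0.15 rad and linear speed of slide_13 below 0.03 m/s), for 1 s.
3. the second thickest slide (18 mm) is held level and still at the viewing mark (horizontal distance between slide_18_mid and view_mark below 0.02 m and height (world z) of slide_18_mid between 0.083 and 0.118 m and angle between slide_18_mid's own z axis and vertical below 0.15 rad and linear speed of slide_18 below 0.03 m/s), for 1 s.
4. the thickest slide (23 mm) is held level and still at the viewing mark (horizontal distance between slide_23_mid and view_mark below 0.02 m and height (world z) of slide_23_mid between 0.083 and 0.118 m and angle between slide_23_mid's own z axis and vertical below 0.15 rad and linear speed of slide_23 below 0.03 m/s), for 1 s.
5. every slide lies fully home in the slot of its own thickness (x of slide_08_mid in the frame of slot_08 between -0.004 and 0.008 m and y of slide_08_mid in the frame of slot_08 between -0.006 and 0.006 m and z of slide_08_mid in the frame of slot_08 between 0 and 0.008 m and angle between the x axis of slide_08_mid and the x axis of slot_08, either way round below 0.1 rad and x of slide_13_mid in the frame of slot_13 between -0.004 and 0.008 m and y of slide_13_mid in the frame of slot_13 between -0.006 and 0.006 m and z of slide_13_mid in the frame of slot_13 between 0.0025 and 0.0105 m and angle between the x axis of slide_13_mid and the x axis of slot_13, either way round below 0.1 rad and x of slide_18_mid in the frame of slot_18 between -0.004 and 0.008 m and y of slide_18_mid in the frame of slot_18 between -0.006 and 0.006 m and z of slide_18_mid in the frame of slot_18 between 0.005 and 0.013 m and angle between the x axis of slide_18_mid and the x axis of slot_18, either way round below 0.1 rad and x of slide_23_mid in the frame of slot_23 between -0.004 and 0.008 m and y of slide_23_mid in the frame of slot_23 between -0.006 and 0.006 m and z of slide_23_mid in the frame of slot_23 between 0.0075 and 0.0155 m and angle between the x axis of slide_23_mid and the x axis of slot_23, either way round below 0.1 rad), for 0.2 s.
6. the door is shut past its catch (value of joint door below 0.025 rad), for 0.2 s.
At the end, for the whole second after the job is handed in: Every slide present lies in the slot of its own thickness, tab outwards, within 7 mm of fully home and 6 mm of the slot's middle, flat on its floor and at rest; the door is shut past its catch (under 0.025 rad) and still (all of step 5 and linear speed of each of slide_08, slide_13, slide_18, slide_23 below 0.01 m/s and value of joint door below 0.025 rad and velocity of joint door between -0.05 and 0.05 rad/s); the robot touches nothing.
It fails at once if the robot presses on the camera or its post (contact force between any of the fingers, the arm and camera above 5 N).
It fails at once if the glue bottle or the finished brush is pushed away or knocked over (distance of any of glue_bottle, brush_test from where it was at the start of the episode above 0.03 m or angle between any of glue_bottle, brush_test's own z axis and vertical above 0.5 rad).
Of slide_08, slide_13, slide_18, slide_23 only 3 to 4 are there at a start; the rules pass over those that are not, and their reading is None.
At some moment in a run one of slide_08, slide_13, slide_18, slide_23 may be knocked a few centimetres aside while the robot is not near it.
Once in a run the grip may slacken for a moment while it holds something.
It also fails if it takes over 210 s, if anything falls off the work surface, if the arm or the gripper's body presses on something with over 40 N, if the wrist force passes 120 N, or if a joint passes its speed limit or range.

## Working session

There is one attempt and no reset: what is moved stays moved. The work goes in short steps, Python scripts to look and compute and a tool call to move; the robot and the scene stay as the last step left them, time stands still between calls to the robot, and variables do not carry over. Pictures are saved under pics/ and viewed, at most 14 in all, crops included, and the job is handed in when it is done.

Besides the shell and the picture viewer there is one more tool, called as a command line: name --argument value ..., lists and objects as JSON in quotes. jog_arm: Moves the arm, as the interface text tells. Its arguments: {"type":"object","properties":{"increments":{"type":"array"},"grip_force":{"type":"number"}},"required":["increments"]}

```bash
ls; mkdir -p pics
cat > h.py <<'E'
import cv2, numpy as np
from scipy.spatial.transform import Rotation as R
from bench import ctrl, vision
def ray(im,u,v):
    E=np.array(im["extrinsics"]);Rm=E[:3,:3];t=E[:3,3]
    d=Rm.T@np.array([(u-im["cx"])/im["fx"],(v-im["cy"])/im["fy"],1]);return -Rm.T@t,d
def at_z(im,u,v,z):
    o,d=ray(im,u,v);return o+d*(z-o[2])/d[2]
def proj(im,p):
    E=np.array(im["extrinsics"]);c=E[:3,:3]@np.array(p)+E[:3,3];return c[0]/c[2]*im["fx"]+im["cx"],c[1]/c[2]*im["fy"]+im["cy"]
E
python3 - <<'E'
from h import *
for c in ["top","side"]:
    im=vision.get_image(c);cv2.imwrite(f"pics/{c}0.png",im["color"])
    o,_=ray(im,0,0);print(c,o.round(3),[im[k] for k in("fx","cx","cy")])
    for t in ["slide_08_mid","slide_13_mid","slide_18_mid","slide_23_mid","slide_08_tab","slide_13_tab","slide_18_tab","slide_23_tab","rack","door","door_edge","camera","glue_bottle","brush_test"]:
        print(c,t,[(np.round(d["bbox"]).tolist(),round(d["conf"],2)) for d in vision.spot_in(c,t)][:3])
s=ctrl.get_state();print({k:np.round(v,3).tolist() for k,v in s.items()})
E
```

```text
pics
top [0.379 0.214 1.442] [570.1852339353404, 320.8878331461365, 232.36695300729806]
top slide_08_mid [([423.0, 277.0, 464.0, 299.0], 0.96)]
top slide_13_mid [([363.0, 285.0, 404.0, 298.0], 0.87)]
top slide_18_mid [([415.0, 254.0, 464.0, 274.0], 0.84), ([233.0, 216.0, 361.0, 302.0], 0.61)]
top slide_23_mid [([330.0, 224.0, 350.0, 260.0], 0.25)]
top slide_08_tab [([416.0, 276.0, 465.0, 294.0], 0.71)]
top slide_13_tab [([362.0, 286.0, 404.0, 302.0], 0.71)]
top slide_18_tab [([418.0, 258.0, 466.0, 272.0], 0.85)]
top slide_23_tab []
top rack [([230.0, 213.0, 363.0, 300.0], 0.81)]
top door [([284.0, 296.0, 363.0, 303.0], 0.57)]
top door_edge [([282.0, 295.0, 364.0, 301.0], 0.57)]
top camera [([324.0, 225.0, 348.0, 260.0], 0.73), ([363.0, 289.0, 401.0, 302.0], 0.7), ([284.0, 297.0, 365.0, 304.0], 0.16)]
top glue_bottle [([352.0, 162.0, 373.0, 189.0], 0.58)]
top brush_test [([154.0, 253.0, 183.0, 278.0], 0.73)]
side [ 0.685 -0.503  1.254] [502.6367568643824, 330.25740019099266, 235.50358047039214]
side slide_08_mid [([247.0, 323.0, 266.0, 362.0], 0.59), ([270.0, 328.0, 287.0, 363.0], 0.3
[... 480 characters left out ...]
 286.0, 274.0], 0.59), ([260.0, 178.0, 353.0, 272.0], 0.32)]
side door_edge [([263.0, 212.0, 283.0, 272.0], 0.91)]
side camera [([301.0, 247.0, 333.0, 268.0], 0.75)]
side glue_bottle [([363.0, 261.0, 388.0, 296.0], 0.8), ([256.0, 181.0, 348.0, 274.0], 0.31)]
side brush_test [([308.0, 124.0, 333.0, 157.0], 0.55)]
{'time': 1.5, 'joint_positions': [-1.216, 0.321, -0.07, 1.451, 0.023, 1.371, -0.057], 'qd': [0.001, -0.001, -0.001, -0.0, 0.0, -0.001, 0.001], 'joint_torque': [0.0, -49.11, -0.403, -31.276, -0.064, 0.034, 0.0], 'position': [0.217, 0.613, 0.223], 'tool_rot': [0.533, 3.096, 0.0], 'ft_force': [-0.656, 0.187, 0.219], 'torque': [0.042, -0.018, 0.077], 'grip_force': 0.0, 'grip_width': 1.0}
```

View images.

Run:
```python
from h import *
a=cv2.imread("pics/top0.png");cv2.imwrite("pics/top0c.png",cv2.resize(a[150:320,140:480],(800,400),interpolation=cv2.INTER_CUBIC))
a=cv2.imread("pics/side0.png");cv2.imwrite("pics/side0c.png",cv2.resize(a[110:380,230:430],(444,600),interpolation=cv2.INTER_CUBIC))
```

```text
(no output)
```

View pics/top0c.png

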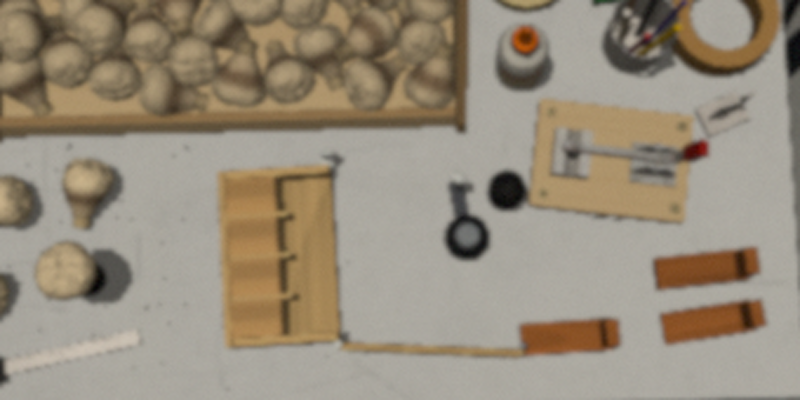

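View pics/side0c.png

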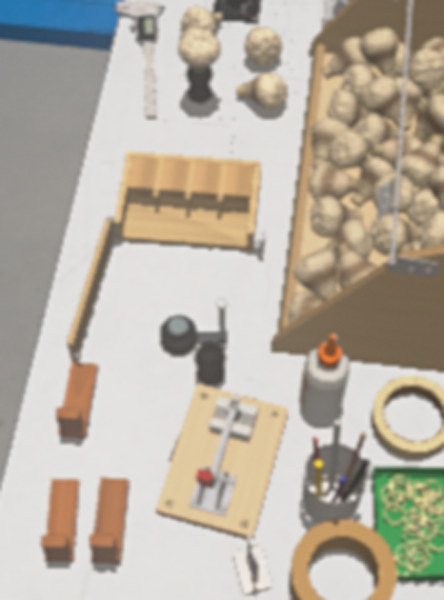

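Run:
```python
from h import *
im=vision.get_image("top");ims=vision.get_image("side")
f=lambda x,y,z:at_z(im,140+x/2.353,150+y/2.353,z)[:2].round(3)
g=lambda x,y,z:at_z(ims,230+x/2.22,110+y/2.222,z)[:2].round(3)
print(np.array(im["extrinsics"]).round(3))
for n,x,y,z in [("rackTL",221,174,.046),("rackTR apron",332,167,.03),("BL",229,346,.046),("BR",338,340,.046),("roof edge top",278,178,.046),("roofedge bot",288,334,.046),("door hinge",344,345,.055),("door end",522,353,.055),
 ("A tab",745,315,.05),("A left mid",665,328,.006),("B tab",745,263,.05),("B left",656,273,.01),("C tab",606,333,.055),("C left",522,338,.01),("cam",467,237,.036),("post",459,183,.09),("glue",526,40,.16),("brush",67,270,.11),("spool",507,190,.03),("fixture BL",530,205,.01),("handle",696,150,.05)]: print(n,f(x,y,z))
print("side")
for n,x,y,z in [("cam",178,332,.036),("post",221,302,.09),("A tab top",58,541,.06),("B tab top",106,541,.066),("C tab top",72,412,.061),("spool top",210,345,.04),("hinge",112,222,.055),("door end",74,345,.055),("rack catch end",262,245,.012)]: print(n,g(x,y,z))
```

```text
[[-0.026 -1.     0.005  0.217]
 [-0.99   0.025 -0.137  0.567]
 [ 0.137 -0.008 -0.991  1.378]
 [ 0.     0.     0.     1.   ]]
rackTL [0.598 0.417]
rackTR apron [0.605 0.301]
BL [0.418 0.41 ]
BR [0.422 0.297]
roof edge top [0.593 0.357]
roofedge bot [0.429 0.349]
door hinge [0.416 0.291]
door end [0.403 0.108]
A tab [ 0.436 -0.125]
A left mid [ 0.426 -0.049]
B tab [ 0.49  -0.128]
B left [ 0.485 -0.042]
C tab [0.421 0.021]
C left [0.42  0.104]
cam [0.526 0.16 ]
post [0.576 0.169]
glue [0.706 0.101]
brush [0.496 0.561]
spool [0.576 0.116]
fixture BL [0.562 0.09 ]
handle [ 0.611 -0.083]
side
cam [0.532 0.147]
post [0.584 0.165]
A tab top [ 0.446 -0.141]
B tab top [ 0.499 -0.136]
C tab top [0.429 0.012]
spool top [0.575 0.132]
hinge [0.424 0.285]
door end [0.412 0.102]
rack catch end [0.619 0.304]
```

```bash
cat >> h.py <<'E'
def mv(*wps):
    """wps: (x,y,z,psi) psi = angle of tool y ccw from world +y (deg), tool down; prints tool-frame moves successive from current"""
    s=ctrl.get_state();p=np.array(s["position"]);Rm=R.from_rotvec(s["tool_rot"])
    for w in wps:
        a=np.deg2rad(w[3]);y=np.array([-np.sin(a),np.cos(a),0]);z=np.array([0,0,-1.]);x=np.cross(y,z)
        T=R.from_matrix(np.c_[x,y,z]);d=Rm.inv().apply(np.array(w[:3])-p)*1000;rv=(Rm.inv()*T).as_rotvec()
        print("mv",w,"t",d.round(1),"w",rv.round(3),"n",round(max(np.linalg.norm(d)/41.7,np.linalg.norm(np.rad2deg(rv))/7.16),1))
        p=np.array(w[:3]);Rm=T
def tcp():
    s=ctrl.get_state();m=R.from_rotvec(s["tool_rot"]).as_matrix()
    print("t",round(s["time"],2),"tcp",np.round(s["position"],4),"psi",np.rad2deg(np.arctan2(-m[0,1],m[1,1])).round(2),"grip",round(s["grip_width"],3),round(s["grip_force"],1),"F",np.round(s["ft_force"],1));return s
E
python3 - <<'E'
from h import *
s=tcp();im=vision.get_image("wrist")
W=np.linalg.inv(np.array(im["extrinsics"]));m=R.from_rotvec(s["tool_rot"])
print("cam in tool",m.inv().apply(W[:3,3]-s["position"]).round(4),"\n",(m.as_matrix().T@W[:3,:3]).round(3),im["fx"],im["cx"],im["cy"])
mv((.45,.40,.26,-5),(.5,.15,.26,0),(.46,-.05,.26,3))
E
```

```text
t 1.6 tcp [0.2173 0.6126 0.2226] psi -19.53 grip 1.003 0.0 F [ 1.1 -0.6 -0.3]
cam in tool [ 0.0784  0.0005 -0.1616] 
 [[-0.    -0.958 -0.287]
 [ 1.    -0.    -0.001]
 [ 0.001 -0.287  0.958]] 412.6151118292155 322.2302254584071 238.4418886125894
mv (0.45, 0.4, 0.26, -5) t [-290.4 -122.6  -37.4] w [ 0.     0.    -0.254] n 7.6
mv (0.5, 0.15, 0.26, 0) t [ -71.6 -244.7    0. ] w [ 0.     0.    -0.087] n 6.1
mv (0.46, -0.05, 0.26, 3) t [  40. -200.    0.] w [ 0.     0.    -0.052] n 4.9
```

jog_arm --increments '[{"tx": -36,"ty": -15,"tz": -8,"wz": -0.05},{"tx": -72,"ty": -30,"tz": -15,"wz": -0.1},{"tx": -108,"ty": -45,"tz": -20,"wz": -0.15},{"tx": -145,"ty": -60,"tz": -30,"wz": -0.2},{"tx": -181,"ty": -76,"tz": -37,"wz": -0.25}]'

```text
validation failed for argument at $.in...
```

Run:
```python
from h import *
tcp()
mv((.49,.22,.24,0))
mv((.45,.40,.26,-5),(.49,.22,.26,0))
```

```text
t 1.65 tcp [0.2173 0.6126 0.2226] psi -19.53 grip 1.0 0.0 F [ 0.1 -0.1  0.1]
mv (0.49, 0.22, 0.24, 0) t [-388.2 -278.9  -17.4] w [ 0.     0.    -0.341] n 11.5
mv (0.45, 0.4, 0.26, -5) t [-290.4 -122.6  -37.4] w [ 0.     0.    -0.254] n 7.6
mv (0.49, 0.22, 0.26, 0) t [ -55.5 -175.8    0. ] w [ 0.     0.    -0.087] n 4.4
```

jog_arm --increments '[{"tx": -36,"ty": -15,"tz": -8,"wx": 0,"wy": 0,"wz": -0.05,"gripper": 1},{"tx": -72,"ty": -30,"tz": -15,"wx": 0,"wy": 0,"wz": -0.1,"gripper": 1},{"tx": -108,"ty": -45,"tz": -20,"wx": 0,"wy": 0,"wz": -0.15,"gripper": 1},{"tx": -145,"ty": -60,"tz": -30,"wx": 0,"wy": 0,"wz": -0.2,"gripper": 1},{"tx": -181,"ty": -76,"tz": -37,"wx": 0,"wy": 0,"wz": -0.25,"gripper": 1}]'

```text
time: 2.07
position: [0.3639, 0.4792, 0.2604]
tool_rot: [0.138, 3.138, 0.001]
ft_force: [0.5, 0.5, 0.6]
grip_width: 1.003
grip_force: 0.0
```

Run:
```python
from h import *
tcp()
mv((.45,.40,.26,-5),(.49,.22,.26,0))
```

```text
t 2.07 tcp [0.3639 0.4792 0.2604] psi -5.05 grip 1.003 0.0 F [0.5 0.5 0.6]
mv (0.45, 0.4, 0.26, -5) t [-92.8 -71.3   0.4] w [ 0.001  0.001 -0.001] n 2.8
mv (0.49, 0.22, 0.26, 0) t [ -55.5 -175.8    0. ] w [ 0.     0.    -0.087] n 4.4
```

jog_arm --increments '[{"tx": -16,"ty": -39,"tz": 0,"wx": 0,"wy": 0,"wz": -0.02,"gripper": 1},{"tx": -32,"ty": -77,"tz": 0,"wx": 0,"wy": 0,"wz": -0.04,"gripper": 1},{"tx": -48,"ty": -116,"tz": 0,"wx": 0,"wy": 0,"wz": -0.06,"gripper": 1},{"tx": -64,"ty": -154,"tz": 0,"wx": 0,"wy": 0,"wz": -0.09,"gripper": 1},{"tx": -79,"ty": -193,"tz": 0,"wx": 0,"wy": 0,"wz": -0.09,"gripper": 1}]'

```text
time: 2.48
position: [0.4241, 0.2793, 0.2598]
tool_rot: [-0.0, 3.141, 0.001]
ft_force: [1.4, -0.5, -0.5]
grip_width: 1.004
grip_force: 0.0
```

jog_arm --increments '[{"tx": -6,"ty": -20,"tz": 0,"wx": -0.12,"wy": 0,"wz": 0,"gripper": 1},{"tx": -12,"ty": -40,"tz": 0,"wx": -0.24,"wy": 0,"wz": 0,"gripper": 1},{"tx": -18,"ty": -60,"tz": 0,"wx": -0.36,"wy": 0,"wz": 0,"gripper": 1},{"tx": -24,"ty": -80,"tz": 0,"wx": -0.48,"wy": 0,"wz": 0,"gripper": 1},{"tx": -28,"ty": -93,"tz": 0,"wx": -0.6,"wy": 0,"wz": 0,"gripper": 1}]'

```text
time: 2.9
position: [0.4531, 0.1856, 0.2618]
tool_rot: [0.004, 2.991, 0.937]
ft_force: [-0.1, 0.3, -1.4]
grip_width: 1.0
grip_force: 0.0
```

Run:
```python
from h import *
tcp()
im=vision.get_image("wrist");cv2.imwrite("pics/w1.png",im["color"]);np.savez("w1.npz",**{k:im[k] for k in im})
```

```text
t 2.9 tcp [0.4531 0.1856 0.2618] psi -0.01 grip 1.0 0.0 F [-0.1  0.3 -1.4]
```

View pics/w1.png

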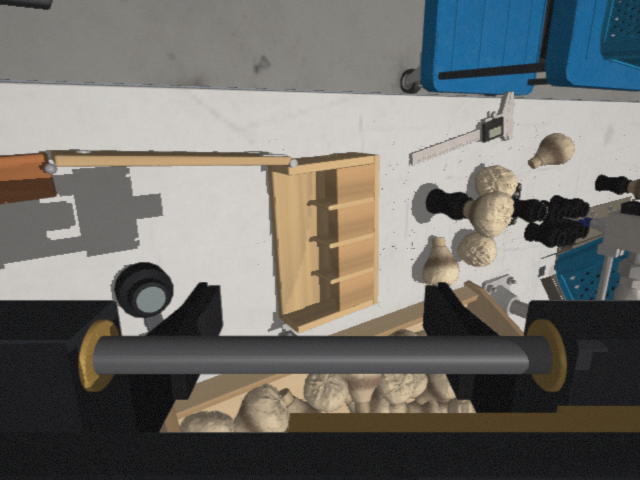

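Run:
```python
from h import *
a=cv2.imread("pics/w1.png")[145:335,265:390];cv2.imwrite("pics/w1c.png",cv2.resize(a,None,fx=3.1,fy=3.1,interpolation=cv2.INTER_CUBIC))
```

```text
(no output)
```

View pics/w1c.png

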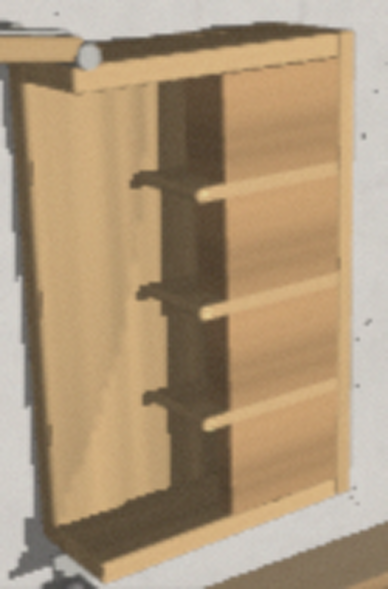

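Run:
```python
from h import *
def enh(a):
    l=cv2.cvtColor(a,cv2.COLOR_BGR2LAB);l[...,0]=cv2.createCLAHE(3,(4,4)).apply(l[...,0]);return cv2.cvtColor(l,cv2.COLOR_LAB2BGR)
a=cv2.resize(cv2.imread("pics/side0.png")[172:228,270:355],(560,369),interpolation=cv2.INTER_CUBIC)
b=cv2.imread("pics/w1.png")[165:325,305:350];b=cv2.resize(b,None,fx=3.7,fy=3.7,interpolation=cv2.INTER_CUBIC)
b=(255*(b/255.)**.5).astype(np.uint8);a=(255*(a/255.)**.6).astype(np.uint8)
c=np.zeros((600,790,3),np.uint8);c[:369,:560]=a;c[:b.shape[0],570:570+b.shape[1]]=b
cv2.imwrite("pics/mix1.png",c)
```

```text
(no output)
```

View pics/mix1.png

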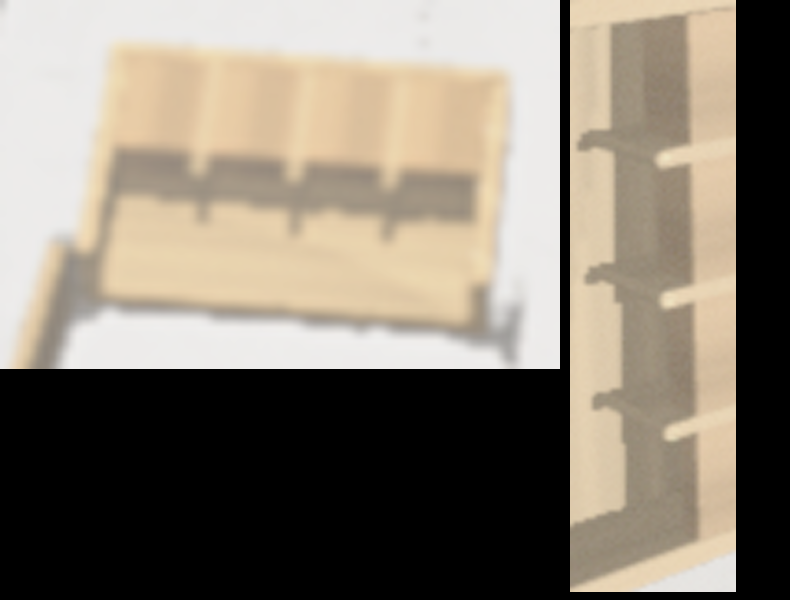

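Run:
```python
from h import *
b=cv2.imread("pics/w1.png").astype(int)
# slot row bands in full picture (y), avoid dividers
for y0,y1 in [(182,196),(215,233),(252,268),(287,300)]:
    print(y0,y1)
    p=b[y0:y1,308:345].mean(0)
    print([f"{308+i}:{int(v[2])},{(v[2]/v[0]):.2f}" for i,v in enumerate(p)])
```

```text
182 196
['308:185,1.63', '309:181,1.63', '310:179,1.62', '311:182,1.63', '312:191,1.62', '313:196,1.64', '314:194,1.64', '315:170,1.64', '316:108,1.60', '317:97,1.57', '318:97,1.56', '319:98,1.58', '320:99,1.58', '321:99,1.60', '322:100,1.60', '323:100,1.57', '324:96,1.60', '325:86,1.67', '326:84,1.66', '327:83,1.67', '328:83,1.68', '329:83,1.68', '330:84,1.67', '331:84,1.69', '332:84,1.67', '333:85,1.66', '334:84,1.67', '335:86,1.66', '336:102,1.71', '337:143,1.75', '338:177,1.76', '339:180,1.76', '340:180,1.76', '341:180,1.77', '342:179,1.77', '343:180,1.76', '344:179,1.76']
215 233
['308:192,1.64', '309:194,1.64', '310:194,1.64', '311:194,1.64', '312:195,1.65', '313:195,1.64', '314:196,1.64', '315:192,1.64', '316:169,1.63', '317:107,1.60', '318:94,1.57', '319:94,1.59', '320:95,1.58', '321:97,1.59', '322:97,1.59', '323:98,1.59', '324:99,1.57', '325:101,1.58', '326:100,1.58', '327:97,1.60', '328:92,1.60', '329:87,1.66', '330:85,1.67', '331:86,1.67', '332:86,1.68', '333:86,1.67', '334:86,1.70', '335:87,1.67', '336:89,1.68', '337:113,1.73', '338:159,1.76', '339:184,1.76', '340:186,1.7
[... 533 characters left out ...]
.69', '338:123,1.73', '339:172,1.77', '340:185,1.77', '341:186,1.78', '342:186,1.76', '343:185,1.76', '344:185,1.76']
287 300
['308:199,1.64', '309:200,1.64', '310:200,1.64', '311:198,1.64', '312:194,1.65', '313:190,1.63', '314:188,1.63', '315:187,1.63', '316:186,1.62', '317:185,1.64', '318:181,1.63', '319:159,1.63', '320:102,1.61', '321:91,1.56', '322:91,1.56', '323:89,1.59', '324:91,1.57', '325:92,1.59', '326:95,1.59', '327:98,1.59', '328:97,1.56', '329:94,1.58', '330:89,1.58', '331:87,1.56', '332:85,1.55', '333:85,1.58', '334:85,1.59', '335:87,1.63', '336:86,1.67', '337:88,1.68', '338:95,1.68', '339:134,1.75', '340:183,1.76', '341:187,1.77', '342:186,1.77', '343:186,1.76', '344:186,1.76']
```

Run:
```python
from h import *
from scipy.optimize import least_squares
im=dict(np.load("w1.npz"))
c=lambda x,y:(265+x/3.1-.3,145+y/3.1-.3)
pts=[(c(199,196),(-12,43,46)),(c(203,313),(-12,0,46)),(c(205,426),(-12,-43,46)),(c(353,33),(60,92.5,46)),(c(349,491),(60,-92.5,46)),((336.9,189),(0,64.5,46)),((338,224),(0,21.5,46)),((338.7,260),(0,-21.5,46)),((339.3,293.5),(0,-64.5,46)),(c(104,580),(-58,-92.5,46))]
def w(p,q):
    a=p[2];x,y,z=np.array(q)/1000
    # rack x = (-sin a, cos a), rack y=(-cos a,-sin a)
    return np.array([p[0]-np.sin(a)*x-np.cos(a)*y,p[1]+np.cos(a)*x-np.sin(a)*y,z])
def res(p):
    o=[]
    for i,(uv,q) in enumerate(pts):
        e=np.array(proj(im,w(p,q)))-uv
        o+= [e[0]] if 5<=i<=8 else list(e)
    return o
r=least_squares(res,[.51,.355,.03],loss="soft_l1")
print(r.x,np.round(res(r.x),1))
for n,y in zip(("08","13","18","23"),(64.5,21.5,-21.5,-64.5)): print(n,w(r.x,(0,y,12)).round(4))
t=vision.get_image("top");print([np.round(proj(t,w(r.x,q))) for q in [(60,92.5,46),(60,-92.5,46),(-58,92.5,46),(-58,-92.5,46)]],"vs top 234,224;237,297;284,294")
bb=vision.spot_in("wrist","camera");print(bb)
mv((.46,-.06,.26,3))
```

```text
[0.51382642 0.35696153 0.03734383] [-0.3 -0.2 -0.6  0.3 -0.3 -0.1  1.3 -1.2  0.7  0.1  0.4  0.   0.   0.1
 -0.3  2. ]
08 [0.4494 0.3546 0.012 ]
13 [0.4923 0.3562 0.012 ]
18 [0.5353 0.3578 0.012 ]
23 [0.5783 0.3594 0.012 ]
[array([236., 297.]), array([233., 222.]), array([284., 294.]), array([280., 219.])] vs top 234,224;237,297;284,294
[{'bbox': [114.6, 263.4, 174.6, 329.9], 'conf': 0.72}, {'bbox': [424.5, 189.4, 511.7, 235.7], 'conf': 0.6}]
mv (0.46, -0.06, 0.26, 3) t [  -9.9 -200.9 -139. ] w [ 0.6    0.017 -0.06 ] n 5.9
```

jog_arm --increments '[{"tx": -2,"ty": -40,"tz": -29,"wx": 0.12,"wy": 0,"wz": 0,"gripper": 1},{"tx": -4,"ty": -80,"tz": -58,"wx": 0.24,"wy": 0,"wz": 0,"gripper": 1},{"tx": -6,"ty": -120,"tz": -87,"wx": 0.36,"wy": 0,"wz": 0,"gripper": 1},{"tx": -8,"ty": -150,"tz": -105,"wx": 0.48,"wy": 0,"wz": 0,"gripper": 1},{"tx": -10,"ty": -170,"tz": -100,"wx": 0.6,"wy": 0,"wz": 0,"gripper": 1}]'

```text
time: 3.47
position: [0.4646, -0.0106, 0.2508]
tool_rot: [0.002, 3.132, -0.009]
ft_force: [0.6, -0.2, -0.4]
grip_width: 1.002
grip_force: 0.0
```

Run:
```python
from h import *
tcp()
im=vision.get_image("wrist");cv2.imwrite("pics/w2.png",im["color"]);np.savez("w2.npz",**{k:im[k] for k in im})
for t in ["slide_08_mid","slide_13_mid","slide_18_mid","slide_23_mid","slide_08_tab","slide_13_tab","slide_18_tab","slide_23_tab","camera"]:
    print(t,[(np.round(d["bbox"]).tolist(),round(d["conf"],2)) for d in vision.spot_in("wrist",t)][:3])
```

```text
t 3.47 tcp [ 0.4646 -0.0106  0.2508] psi -0.09 grip 1.002 0.0 F [ 0.6 -0.2 -0.4]
slide_08_mid [([167.0, 141.0, 291.0, 194.0], 0.76)]
slide_13_mid [([342.0, 132.0, 446.0, 176.0], 0.64), ([446.0, 132.0, 638.0, 155.0], 0.2)]
slide_18_mid [([176.0, 201.0, 297.0, 256.0], 0.83)]
slide_23_mid []
slide_08_tab [([165.0, 139.0, 288.0, 197.0], 0.66), ([447.0, 129.0, 640.0, 301.0], 0.36)]
slide_13_tab [([339.0, 131.0, 446.0, 179.0], 0.97)]
slide_18_tab [([175.0, 200.0, 296.0, 255.0], 0.8), ([340.0, 132.0, 447.0, 177.0], 0.71)]
slide_23_tab []
camera [([462.0, 236.0, 521.0, 336.0], 0.59), ([166.0, 140.0, 290.0, 196.0], 0.47)]
```

View pics/w2.png

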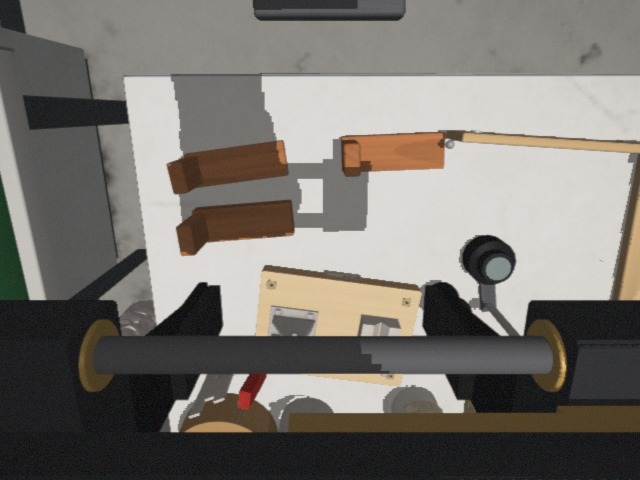

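```bash
cat > fit.py <<'E'
from h import *
from scipy.optimize import minimize
def corners(p,t):
    x,y,a=p;out=[]
    for lo,hi in (((-49,-17,0),(49,17,t)),((-49,-14,t),(-35,14,t+48))):
        q=np.array([[X,Y,Z] for X in(lo[0],hi[0]) for Y in(lo[1],hi[1]) for Z in(lo[2],hi[2])])/1000
        ux=np.array([-np.sin(a),np.cos(a),0]);uy=np.array([-np.cos(a),-np.sin(a),0])
        out.append(np.array([x,y,0])+q[:,:1]*ux+q[:,1:2]*uy+q[:,2:]*[0,0,1])
    return out
def sil(im,p,t,S=4,box=None):
    x0,y0,x1,y1=box;m=np.zeros(((y1-y0)*S,(x1-x0)*S),np.uint8)
    for c in corners(p,t):
        uv=np.array([proj(im,q) for q in c]);uv=((uv+.5-[x0,y0])*S).astype(np.float32)
        cv2.fillConvexPoly(m,cv2.convexHull(np.round(uv*16).astype(np.int32)),1,shift=4)
    return m
def mask(im,box,satmin=150):
    x0,y0,x1,y1=box;c=im["color"][y0:y1,x0:x1];h=cv2.cvtColor(c,cv2.COLOR_BGR2HSV)
    m=((h[...,0]<14)&(h[...,1]>satmin)).astype(np.uint8)
    n,l,st,_=cv2.connectedComponentsWithStats(m);k=1+np.argmax(st[1:,4]);return (l==k).astype(np.uint8)
def fit(im,box,p0,ts=(8,13,18,23),S=4):
    m=cv2.resize(mask(im,box),None,fx=S,fy=S,interpolation=cv2.INTER_NEAREST);r=[]
    for t in ts:
        f=lambda p:1-(lambda s:(s&m).sum()/(s|m).sum())(sil(im,p,t,S,box))
        o=minimize(f,p0,method="Nelder-Mead",options=dict(initial_simplex=[p0,np.add(p0,[.01,0,0]),np.add(p0,[0,.01,0]),np.add(p0,[0,0,.1])],xatol=1e-4,fatol=1e-4))
        r.append((round(1-o.fun,3),t,o.x.round(4)));print(r[-1])
    return max(r)
E
python3 - <<'E'
from fit import *
im=dict(np.load("w2.npz"))
for n,b,p0 in (("A",(155,130,302,205),(.43,-.09,.08)),("B",(165,190,307,266),(.487,-.09,.03)),("C",(330,120,450,188),(.42,.06,.02))):
    print(n,mask(im,b).sum());fit(im,b,p0)
# lens/camera: housing top rim circle
E
python3 - <<'E'
from h import *
im=dict(np.load("w2.npz"))
a=cv2.resize(im["color"][225:320,440:560],None,fx=4,fy=4,interpolation=cv2.INTER_CUBIC);cv2.imwrite("pics/cam.png",a)
E
```

```text
A 90
(np.float64(0.106), 8, array([ 0.4138, -0.0011, -0.0089]))
(np.float64(0.104), 13, array([ 0.3991, -0.0044,  0.2684]))
(np.float64(0.107), 18, array([ 0.404 , -0.0015,  0.1377]))
(np.float64(0.107), 23, array([ 0.4036, -0.0008,  0.1341]))
B 5
(np.float64(0.002), 8, array([ 0.5152, -0.0644, -0.2411]))
(np.float64(0.001), 13, array([ 0.5032, -0.0587, -0.0154]))
(np.float64(0.001), 18, array([ 0.5055, -0.0585, -0.1072]))
(np.float64(0.001), 23, array([ 0.4953, -0.0563, -0.2413]))
C 2118
(np.float64(0.551), 8, array([0.423 , 0.0547, 0.0242]))
(np.float64(0.534), 13, array([ 0.4213,  0.0535, -0.0113]))
(np.float64(0.521), 18, array([ 0.4209,  0.0621, -0.0188]))
(np.float64(0.513), 23, array([ 0.4205,  0.0639, -0.0386]))
```

View pics/cam.png

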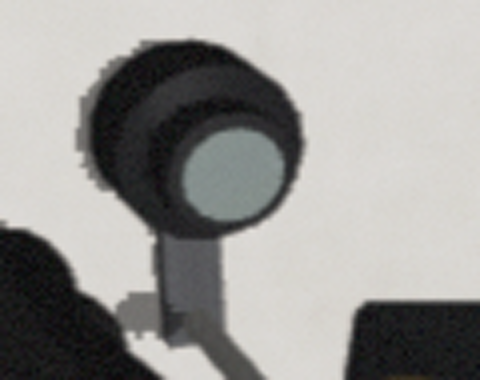

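Run:
```python
from fit import *
im=dict(np.load("w2.npz"))
h=cv2.cvtColor(im["color"],cv2.COLOR_BGR2HSV)
for p in [(240,165),(180,175),(250,215),(187,238),(400,150),(350,160),(300,150),(290,205),(330,260)]: print(p,h[p[1],p[0]])
import fit as F
def mask(im,box):
    x0,y0,x1,y1=box;h=cv2.cvtColor(im["color"][y0:y1,x0:x1],cv2.COLOR_BGR2HSV)
    m=((h[...,1]>110)&((h[...,0]<15)|(h[...,0]>170))).astype(np.uint8)
    n,l,st,_=cv2.connectedComponentsWithStats(m);k=1+np.argmax(st[1:,4]);return (l==k).astype(np.uint8)
F.mask=mask
for n,b,p0 in (("A",(155,130,302,205),(.43,-.09,.08)),("B",(165,190,307,266),(.487,-.09,.03)),("C",(330,120,450,188),(.42,.06,.02))):
    print(n,mask(im,b).sum());r=F.fit(im,b,p0)
print("lens",at_z(im,498.4,268.7,.036))
```

```text
(240, 165) [ 13 143  96]
(180, 175) [ 13 146  91]
(250, 215) [ 12 134  84]
(187, 238) [ 13 149  89]
(400, 150) [ 13 156 167]
(350, 160) [ 12 151 177]
(300, 150) [ 17   8 221]
(290, 205) [ 12 136  77]
(330, 260) [ 18   6 220]
A 3912
(np.float64(0.904), 8, array([ 0.4343, -0.095 ,  0.1366]))
(np.float64(0.873), 13, array([ 0.4334, -0.0933,  0.1539]))
(np.float64(0.844), 18, array([ 0.4332, -0.0911,  0.1454]))
(np.float64(0.817), 23, array([ 0.4317, -0.0893,  0.1675]))
B 3896
(np.float64(0.947), 8, array([ 0.4921, -0.0927,  0.0827]))
(np.float64(0.914), 13, array([ 0.4912, -0.092 ,  0.0865]))
(np.float64(0.871), 18, array([ 0.4909, -0.0895,  0.0797]))
(np.float64(0.829), 23, array([ 0.4899, -0.0881,  0.0814]))
C 3650
(np.float64(0.948), 8, array([0.4227, 0.0554, 0.0363]))
(np.float64(0.917), 13, array([0.4228, 0.0548, 0.0373]))
(np.float64(0.888), 18, array([0.4218, 0.0541, 0.0153]))
(np.float64(0.859), 23, array([0.4217, 0.0537, 0.0183]))
lens [0.53167172 0.15925603 0.036     ]
```

Run:
```python
from fit import *
im=dict(np.load("w2.npz"));S=4
a=cv2.resize(im["color"][125:265,155:450],None,fx=2.7,fy=2.7,interpolation=cv2.INTER_CUBIC)
def draw(p,t,col):
    for c in corners(p,t):
        uv=np.array([proj(im,q) for q in c]);uv=(uv+.5-[155,125])*2.7
        for i in range(8):
            for j in (1,2,4):
                if not i&j: cv2.line(a,tuple(map(int,uv[i])),tuple(map(int,uv[i|j])),col,1)
draw((.4343,-.095,.1366),8,(0,255,0));draw((.4909,-.0895,.08),18,(0,255,255));draw((.4228,.0548,.0373),13,(255,255,0))
cv2.imwrite("pics/ov.png",a)
```

```text
(no output)
```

View pics/ov.png

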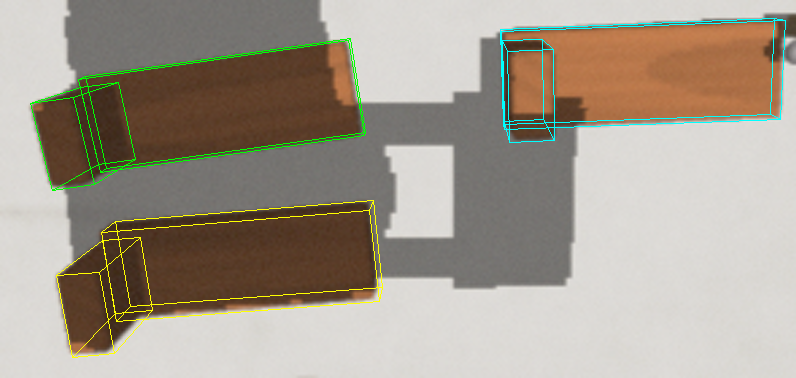

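```bash
cat >> fit.py <<'E'
def mask(im,box,s=70):
    x0,y0,x1,y1=box;h=cv2.cvtColor(im["color"][y0:y1,x0:x1],cv2.COLOR_BGR2HSV)
    m=((h[...,1]>s)&((h[...,0]<17)|(h[...,0]>170))).astype(np.uint8);m=cv2.morphologyEx(m,cv2.MORPH_OPEN,np.ones((3,3)))
    n,l,st,_=cv2.connectedComponentsWithStats(m);k=1+np.argmax(st[1:,4]);return (l==k).astype(np.uint8)
E
python3 - <<'E'
from fit import *
im=dict(np.load("w2.npz"))
for n,b,p0 in (("A",(155,130,302,205),(.43,-.09,.12)),("B",(165,190,307,266),(.487,-.09,.08)),("C",(330,120,450,188),(.42,.06,.02))):
    print(n,mask(im,b).sum());r=fit(im,b,p0)
mv((.439,-.136,.14,6),(.439,-.136,.013,6))
E
```

```text
A 4084
(np.float64(0.942), 8, array([ 0.4342, -0.0956,  0.1345]))
(np.float64(0.911), 13, array([ 0.4336, -0.0936,  0.1445]))
(np.float64(0.881), 18, array([ 0.4331, -0.0921,  0.1481]))
(np.float64(0.852), 23, array([ 0.4321, -0.0902,  0.1556]))
B 4138
(np.float64(0.95), 8, array([ 0.492 , -0.0927,  0.092 ]))
(np.float64(0.964), 13, array([ 0.4913, -0.0916,  0.0812]))
(np.float64(0.924), 18, array([ 0.4905, -0.0904,  0.0853]))
(np.float64(0.881), 23, array([ 0.4894, -0.0885,  0.0851]))
C 3759
(np.float64(0.972), 8, array([0.4228, 0.0556, 0.0386]))
(np.float64(0.944), 13, array([0.4226, 0.055 , 0.0333]))
(np.float64(0.913), 18, array([0.4223, 0.0545, 0.0287]))
(np.float64(0.884), 23, array([0.4215, 0.0543, 0.0133]))
mv (0.439, -0.136, 0.14, 6) t [  22.4 -128.   106.3] w [ 0.001  0.001 -0.105] n 4.0
mv (0.439, -0.136, 0.013, 6) t [  0.   0. 127.] w [0. 0. 0.] n 3.0
```

jog_arm --increments '[{"tx": 5,"ty": -32,"tz": 28,"wx": 0,"wy": 0,"wz": -0.05,"gripper": 1},{"tx": 10,"ty": -64,"tz": 55,"wx": 0,"wy": 0,"wz": -0.1,"gripper": 1},{"tx": 15,"ty": -92,"tz": 80,"wx": 0,"wy": 0,"wz": -0.135,"gripper": 1},{"tx": 21,"ty": -120,"tz": 108,"wx": 0,"wy": 0,"wz": -0.135,"gripper": 1},{"tx": 21,"ty": -129,"tz": 116,"wx": 0,"wy": 0,"wz": -0.135,"gripper": 1}]'

```text
time: 4.38
position: [0.4363, -0.1413, 0.1267]
tool_rot: [0.201, -3.13, -0.0]
ft_force: [-1.9, -0.0, -0.8]
grip_width: 0.998
grip_force: 0.0
```

Run:
```python
from fit import *
tcp()
im=vision.get_image("wrist");cv2.imwrite("pics/w3.png",im["color"]);np.savez("w3.npz",**{k:im[k] for k in im})
for t in ["slide_08_mid","slide_13_mid","slide_18_mid","slide_23_mid"]:
    print(t,[(np.round(d["bbox"]).tolist(),round(d["conf"],2)) for d in vision.spot_in("wrist",t)][:3])
for p in [(.434,-.095),(.491,-.09),(.4226,.055)]: print(np.round(proj(im,(*p,.01))))
```

```text
t 4.38 tcp [ 0.4363 -0.1413  0.1267] psi 7.37 grip 0.998 0.0 F [-1.9 -0.  -0.8]
slide_08_mid [([316.0, 210.0, 456.0, 282.0], 0.86)]
slide_13_mid []
slide_18_mid [([312.0, 283.0, 426.0, 338.0], 0.65)]
slide_23_mid []
[388. 238.]
[381. 311.]
[599. 248.]
```

View pics/w3.png

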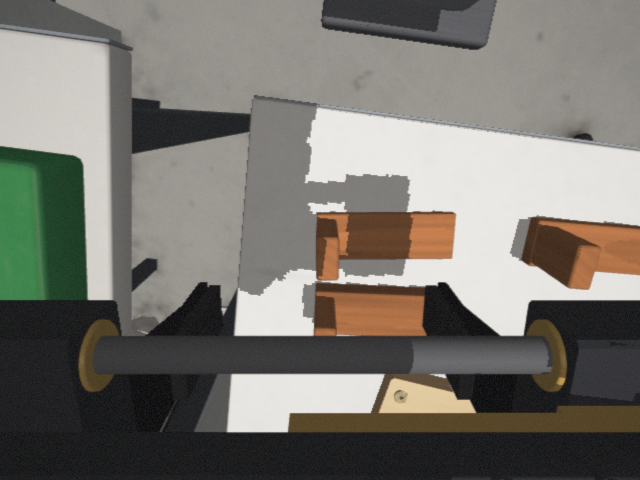

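Run:
```python
from fit import *
im=dict(np.load("w3.npz"))
for n,b,p0 in (("A",(300,200,470,283),(.434,-.095,.12)),("C",(510,205,640,295),(.4226,.055,.035))):
    print(n,mask(im,b).sum());r=fit(im,b,p0)
```

```text
A 6862
(np.float64(0.938), 8, array([ 0.4342, -0.0963,  0.118 ]))
(np.float64(0.887), 13, array([ 0.4346, -0.0961,  0.1354]))
(np.float64(0.844), 18, array([ 0.4347, -0.0963,  0.1284]))
(np.float64(0.8), 23, array([ 0.4345, -0.0961,  0.1313]))
C 6263
(np.float64(0.969), 8, array([0.423 , 0.0567, 0.0322]))
(np.float64(0.951), 13, array([0.4223, 0.0558, 0.018 ]))
(np.float64(0.914), 18, array([0.4223, 0.0556, 0.0092]))
(np.float64(0.88), 23, array([0.4224, 0.0559, 0.0137]))
```

Run:
```python
from h import *
tcp();mv((.4399,-.1379,.013,7.4),(.4399,-.1379,.15,7.4),(.532,.117,.125,7.4))
```

```text
t 4.63 tcp [ 0.4415 -0.1363  0.1312] psi 7.77 grip 1.004 0.0 F [0.5 0.6 0.3]
mv (0.4399, -0.1379, 0.013, 7.4) t [  2.   -1.4 118.2] w [0.    0.002 0.006] n 2.8
mv (0.4399, -0.1379, 0.15, 7.4) t [   0.    0. -137.] w [0. 0. 0.] n 3.3
mv (0.532, 0.117, 0.125, 7.4) t [-124.2  240.9   25. ] w [0. 0. 0.] n 6.5
```

jog_arm --increments '[{"tx": 2,"ty": -1.5,"tz": 40,"wx": 0,"wy": 0,"wz": 0.006,"gripper": 0.7},{"tx": 2,"ty": -1.5,"tz": 75,"wx": 0,"wy": 0,"wz": 0.006,"gripper": 0.6},{"tx": 2,"ty": -1.5,"tz": 100,"wx": 0,"wy": 0,"wz": 0.006,"gripper": 0.6},{"tx": 2,"ty": -1.5,"tz": 118,"wx": 0,"wy": 0,"wz": 0.006,"gripper": 0.6},{"tx": 2,"ty": -1.5,"tz": 118,"wx": 0,"wy": 0,"wz": 0.006,"gripper": 0.6}]'

```text
time: 5.05
position: [0.4374, -0.1371, 0.0101]
tool_rot: [0.205, -3.131, -0.001]
ft_force: [-1.0, -0.1, 0.0]
grip_width: 0.708
grip_force: 0.0
```

jog_arm --increments '[{"tx": 0,"ty": 0,"tz": 0,"wx": 0,"wy": 0,"wz": 0,"gripper": 0.4},{"tx": 0,"ty": 0,"tz": 0,"wx": 0,"wy": 0,"wz": 0,"gripper": 0},{"tx": 0,"ty": 0,"tz": 0,"wx": 0,"wy": 0,"wz": 0,"gripper": 0},{"tx": 0,"ty": 0,"tz": 0,"wx": 0,"wy": 0,"wz": 0,"gripper": 0},{"tx": 0,"ty": 0,"tz": 0,"wx": 0,"wy": 0,"wz": 0,"gripper": 0}]' --grip_force 35

```text
time: 5.47
position: [0.4394, -0.1391, 0.0132]
tool_rot: [-0.201, 3.133, 0.0]
ft_force: [-0.5, -0.1, 0.5]
grip_width: 0.327
grip_force: 0.0
```

Run:
```python
from h import *
tcp()
```

```text
t 5.47 tcp [ 0.4394 -0.1391  0.0132] psi 7.36 grip 0.327 0.0 F [-0.5 -0.1  0.5]
```

jog_arm --increments '[{"tx": 0,"ty": 0,"tz": 0,"wx": 0,"wy": 0,"wz": 0,"gripper": 0},{"tx": 0,"ty": 0,"tz": 0,"wx": 0,"wy": 0,"wz": 0,"gripper": 0},{"tx": 0,"ty": 0,"tz": 0,"wx": 0,"wy": 0,"wz": 0,"gripper": 0},{"tx": 0,"ty": 0,"tz": 0,"wx": 0,"wy": 0,"wz": 0,"gripper": 0},{"tx": 0,"ty": 0,"tz": 0,"wx": 0,"wy": 0,"wz": 0,"gripper": 0}]' --grip_force 40

```text
time: 5.88
position: [0.4387, -0.1391, 0.0124]
tool_rot: [-0.201, 3.135, 0.001]
ft_force: [-1.2, 0.8, 4.8]
grip_width: 0.16
grip_force: 40.0
```

jog_arm --increments '[{"tx": 0,"ty": 0,"tz": -20,"wx": 0,"wy": 0,"wz": 0,"gripper": 0},{"tx": 0,"ty": 0,"tz": -50,"wx": 0,"wy": 0,"wz": 0,"gripper": 0},{"tx": 0,"ty": 0,"tz": -90,"wx": 0,"wy": 0,"wz": 0,"gripper": 0},{"tx": 0,"ty": 0,"tz": -117,"wx": 0,"wy": 0,"wz": 0,"gripper": 0},{"tx": 0,"ty": 0,"tz": -117,"wx": 0,"wy": 0,"wz": 0,"gripper": 0}]'

```text
time: 6.3
position: [0.4422, -0.1402, 0.1343]
tool_rot: [-0.2, 3.125, -0.001]
ft_force: [1.9, -0.5, -1.0]
grip_width: 0.159
grip_force: 40.0
```

Run:
```python
from fit import *
tcp()
im=vision.get_image("wrist");cv2.imwrite("pics/w4.png",im["color"]);np.savez("w4.npz",**{k:im[k] for k in im})
t=vision.spot_in("wrist","camera");print(t[:2])
mv((.532,.117,.11,2.1))
```

```text
t 6.3 tcp [ 0.4422 -0.1402  0.1343] psi 7.33 grip 0.159 40.0 F [ 1.9 -0.5 -1. ]
[]
mv (0.532, 0.117, 0.11, 2.1) t [-125.   242.1   19.9] w [0.    0.002 0.092] n 6.6
```

View pics/w4.png

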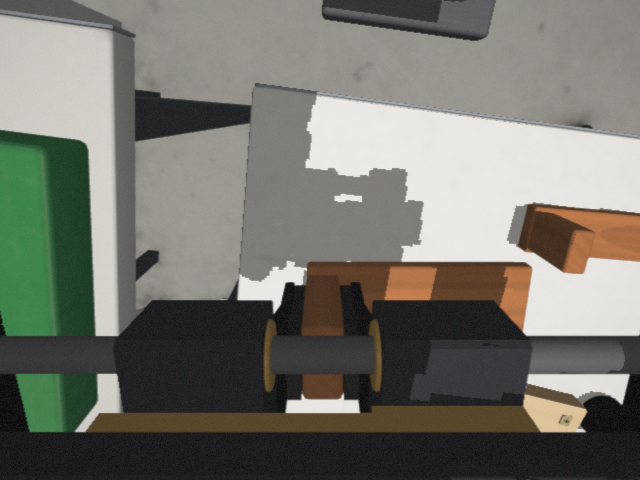

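jog_arm --increments '[{"tx": -18,"ty": 36,"tz": -2,"wx": 0,"wy": 0,"wz": 0,"gripper": 0},{"tx": -36,"ty": 72,"tz": -2,"wx": 0,"wy": 0,"wz": 0,"gripper": 0},{"tx": -54,"ty": 108,"tz": 0,"wx": 0,"wy": 0,"wz": 0,"gripper": 0},{"tx": -72,"ty": 144,"tz": 5,"wx": 0,"wy": 0,"wz": 0,"gripper": 0},{"tx": -90,"ty": 180,"tz": 10,"wx": 0,"wy": 0,"wz": 0,"gripper": 0}]'

```text
time: 6.82
position: [0.5037, 0.0524, 0.1168]
tool_rot: [0.2, -3.132, 0.001]
ft_force: [1.7, -0.5, -0.8]
grip_width: 0.16
grip_force: 40.0
```

jog_arm --increments '[{"tx": -12,"ty": 25,"tz": 4,"wx": 0,"wy": 0,"wz": 0.04,"gripper": 0},{"tx": -26,"ty": 45,"tz": 10,"wx": 0,"wy": 0,"wz": 0.08,"gripper": 0},{"tx": -32,"ty": 56,"tz": 14,"wx": 0,"wy": 0,"wz": 0.092,"gripper": 0},{"tx": -36,"ty": 60,"tz": 13,"wx": 0,"wy": 0,"wz": 0.092,"gripper": 0},{"tx": -36,"ty": 60,"tz": 13,"wx": 0,"wy": 0,"wz": 0.092,"gripper": 0}]'

```text
time: 7.23
position: [0.5318, 0.1155, 0.104]
tool_rot: [0.06, -3.138, 0.003]
ft_force: [0.7, -0.2, -0.4]
grip_width: 0.161
grip_force: 40.0
```

Run:
```python
from fit import *
tcp()
mv((.5325,.115,.107,2.1))
for c in ("side","top","wrist"):
    im=vision.get_image(c);d=vision.spot_in(c,"camera");print(c,d[:2],[np.round(proj(im,(*q,.098)),0) for q in [(.532,.157)]])
    if c=="side": cv2.imwrite("pics/s5.png",cv2.resize(im["color"][190:300,250:400],None,fx=4,fy=4,interpolation=cv2.INTER_CUBIC))
```

```text
t 7.23 tcp [0.5318 0.1155 0.104 ] psi 2.2 grip 0.161 40.0 F [ 0.7 -0.2 -0.4]
mv (0.5325, 0.115, 0.107, 2.1) t [-0.6 -0.5 -3. ] w [-0.002 -0.003  0.002] n 0.1
side [{'bbox': [260.4, 180.9, 350.1, 271.9], 'conf': 0.7}, {'bbox': [317.2, 247.1, 331.7, 266.0], 'conf': 0.52}] [array([310., 245.])]
top [{'bbox': [330.4, 226.4, 342.9, 261.5], 'conf': 0.62}, {'bbox': [415.1, 256.0, 466.3, 272.3], 'conf': 0.36}] [array([341., 246.])]
wrist [{'bbox': [354.2, 203.5, 435.5, 263.5], 'conf': 0.62}] [array([419., 300.])]
```

View pics/s5.png

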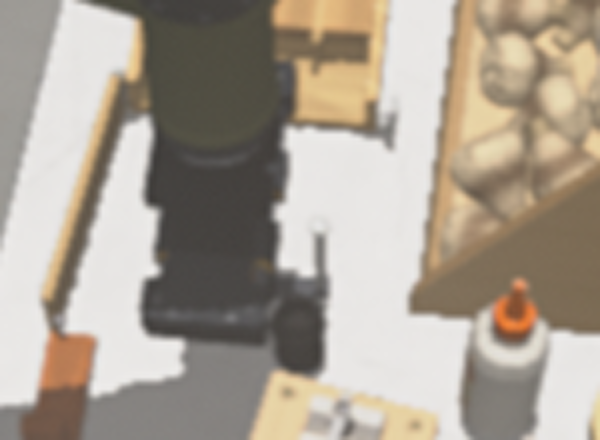

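jog_arm --increments '[{"tx": 0,"ty": 0,"tz": -2,"wx": 0,"wy": 0,"wz": 0,"gripper": 0},{"tx": 0,"ty": 0,"tz": -2,"wx": 0,"wy": 0,"wz": 0,"gripper": 0},{"tx": 0,"ty": 0,"tz": -2,"wx": 0,"wy": 0,"wz": 0,"gripper": 0},{"tx": 0,"ty": 0,"tz": -2,"wx": 0,"wy": 0,"wz": 0,"gripper": 0},{"tx": 0,"ty": 0,"tz": -2,"wx": 0,"wy": 0,"wz": 0,"gripper": 0}]'

```text
time: 7.95
position: [0.5328, 0.1149, 0.1082]
tool_rot: [-0.057, 3.141, 0.0]
ft_force: [0.0, -0.3, -0.1]
grip_width: 0.159
grip_force: 40.0
```

jog_arm --increments '[{"tx": 0,"ty": 0,"tz": 0,"wx": 0,"wy": 0,"wz": 0,"gripper": 0},{"tx": 0,"ty": 0,"tz": 0,"wx": 0,"wy": 0,"wz": 0,"gripper": 0},{"tx": 0,"ty": 0,"tz": 0,"wx": 0,"wy": 0,"wz": 0,"gripper": 0},{"tx": 0,"ty": 0,"tz": 0,"wx": 0,"wy": 0,"wz": 0,"gripper": 0},{"tx": 0,"ty": 0,"tz": 0,"wx": 0,"wy": 0,"wz": 0,"gripper": 0}]'

```text
time: 8.37
position: [0.5328, 0.115, 0.1081]
tool_rot: [-0.057, 3.141, 0.0]
ft_force: [0.5, 0.3, -1.0]
grip_width: 0.159
grip_force: 40.0
```

jog_arm --increments '[{"tx": 0,"ty": 0,"tz": 0,"wx": 0,"wy": 0,"wz": 0,"gripper": 0},{"tx": 0,"ty": 0,"tz": 0,"wx": 0,"wy": 0,"wz": 0,"gripper": 0},{"tx": 0,"ty": 0,"tz": 0,"wx": 0,"wy": 0,"wz": 0,"gripper": 0},{"tx": 0,"ty": 0,"tz": 0,"wx": 0,"wy": 0,"wz": 0,"gripper": 0},{"tx": 0,"ty": 0,"tz": 0,"wx": 0,"wy": 0,"wz": 0,"gripper": 0}]'

```text
time: 8.78
position: [0.5328, 0.1149, 0.1081]
tool_rot: [-0.057, 3.141, 0.0]
ft_force: [-1.4, 0.2, -1.3]
grip_width: 0.158
grip_force: 40.0
```

jog_arm --increments '[{"tx": 0,"ty": 0,"tz": 0,"wx": 0,"wy": 0,"wz": 0,"gripper": 0},{"tx": 0,"ty": 0,"tz": 0,"wx": 0,"wy": 0,"wz": 0,"gripper": 0},{"tx": 0,"ty": 0,"tz": 0,"wx": 0,"wy": 0,"wz": 0,"gripper": 0},{"tx": 0,"ty": 0,"tz": 0,"wx": 0,"wy": 0,"wz": 0,"gripper": 0},{"tx": 0,"ty": 0,"tz": 0,"wx": 0,"wy": 0,"wz": 0,"gripper": 0}]'

```text
time: 9.2
position: [0.5328, 0.115, 0.1081]
tool_rot: [-0.057, 3.141, 0.0]
ft_force: [-0.4, 0.1, -0.8]
grip_width: 0.161
grip_force: 40.0
```

jog_arm --increments '[{"tx": 0,"ty": 0,"tz": 0,"wx": 0,"wy": 0,"wz": 0,"gripper": 0},{"tx": 0,"ty": 0,"tz": 0,"wx": 0,"wy": 0,"wz": 0,"gripper": 0},{"tx": 0,"ty": 0,"tz": 0,"wx": 0,"wy": 0,"wz": 0,"gripper": 0},{"tx": 0,"ty": 0,"tz": 0,"wx": 0,"wy": 0,"wz": 0,"gripper": 0},{"tx": 0,"ty": 0,"tz": 0,"wx": 0,"wy": 0,"wz": 0,"gripper": 0}]'

```text
time: 9.62
position: [0.5328, 0.115, 0.1081]
tool_rot: [-0.057, 3.141, 0.0]
ft_force: [0.2, 0.9, -1.2]
grip_width: 0.162
grip_force: 40.0
```

```bash
cat >> h.py <<'E'
RX,RY,RA=.51383,.35696,.03734
def rk(x,y): return RX-np.sin(RA)*x-np.cos(RA)*y, RY+np.cos(RA)*x-np.sin(RA)*y
SLOT={"08":.0645,"13":.0215,"18":-.0215,"23":-.0645}
def slotmv(n,*xz):
    """slide mid rack-x (m), underside z -> TCP waypoints; TCP is 13/18/23.. above underside, 42 mm behind"""
    t=int(n)/1000;mv(*[(*rk(x-.042,SLOT[n]),u+t+.005,np.rad2deg(RA)) for x,u in xz])
E
python3 - <<'E'
from h import *
tcp();slotmv("08",(-.065,.06),(-.065,.0135),(.003,.0135))
E
```

```text
t 9.62 tcp [0.5328 0.115  0.1081] psi 2.07 grip 0.162 40.0 F [ 0.2  0.9 -1.2]
mv (np.float64(0.4533694117850795), np.float64(0.24762671470816477), 0.07300000000000001, np.float64(2.139424407018494)) t [ 74.6 135.4  35.1] w [ 0.     0.    -0.001] n 3.8
mv (np.float64(0.4533694117850795), np.float64(0.24762671470816477), 0.0265, np.float64(2.139424407018494)) t [ 0.   0.  46.5] w [0. 0. 0.] n 1.1
mv (np.float64(0.4508308817827906), np.float64(0.31557931484552143), 0.0265, np.float64(2.139424407018494)) t [-0. 68.  0.] w [0. 0. 0.] n 1.6
```

jog_arm --increments '[{"tx": 20,"ty": 33,"tz": 0,"wx": 0,"wy": 0,"wz": 0,"gripper": 0},{"tx": 40,"ty": 66,"tz": 8,"wx": 0,"wy": 0,"wz": 0,"gripper": 0},{"tx": 58,"ty": 100,"tz": 18,"wx": 0,"wy": 0,"wz": 0,"gripper": 0},{"tx": 74.6,"ty": 135,"tz": 30,"wx": 0,"wy": 0,"wz": 0,"gripper": 0},{"tx": 74.6,"ty": 135,"tz": 35,"wx": 0,"wy": 0,"wz": 0,"gripper": 0}]'

```text
time: 10.03
position: [0.4477, 0.2554, 0.0718]
tool_rot: [0.074, -3.137, -0.006]
ft_force: [-0.9, 0.6, -0.9]
grip_width: 0.162
grip_force: 40.0
```

jog_arm --increments '[{"tx": 0,"ty": 0,"tz": 15,"wx": 0,"wy": 0,"wz": 0,"gripper": 0},{"tx": 0,"ty": 0,"tz": 30,"wx": 0,"wy": 0,"wz": 0,"gripper": 0},{"tx": 0,"ty": 0,"tz": 40,"wx": 0,"wy": 0,"wz": 0,"gripper": 0},{"tx": 0,"ty": 0,"tz": 46,"wx": 0,"wy": 0,"wz": 0,"gripper": 0},{"tx": 0,"ty": 0,"tz": 46,"wx": 0,"wy": 0,"wz": 0,"gripper": 0}]'

```text
time: 10.45
position: [0.4526, 0.2463, 0.0258]
tool_rot: [0.056, -3.139, 0.002]
ft_force: [0.2, -0.1, -0.9]
grip_width: 0.158
grip_force: 40.0
```

Run:
```python
from h import *
tcp();slotmv("08",(-.065,.0132),(.003,.0132))
im=vision.get_image("wrist");np.savez("w6.npz",**{k:im[k] for k in im})
a=im["color"].copy()
q=lambda x,y,z:tuple(int(round(v)) for v in proj(im,(*rk(x/1000,y/1000),z/1000)))
for y in (43,0,-43): cv2.circle(a,q(-12,y,46),2,(255,0,0),1)
for y in (83.5,45.5): cv2.line(a,q(0,y,46),q(60,y,46),(0,255,0),1)
cv2.imwrite("pics/w6.png",cv2.resize(a[100:330,270:600],None,fx=2.4,fy=2.4,interpolation=cv2.INTER_CUBIC))
```

```text
t 10.45 tcp [0.4526 0.2463 0.0258] psi 2.05 grip 0.158 40.0 F [ 0.2 -0.1 -0.9]
mv (np.float64(0.4533694117850795), np.float64(0.24762671470816477), 0.0262, np.float64(2.139424407018494)) t [-0.8  1.3 -0.4] w [-0.002 -0.002 -0.001] n 0.0
mv (np.float64(0.4508308817827906), np.float64(0.31557931484552143), 0.0262, np.float64(2.139424407018494)) t [-0. 68.  0.] w [0. 0. 0.] n 1.6
```

View pics/w6.png

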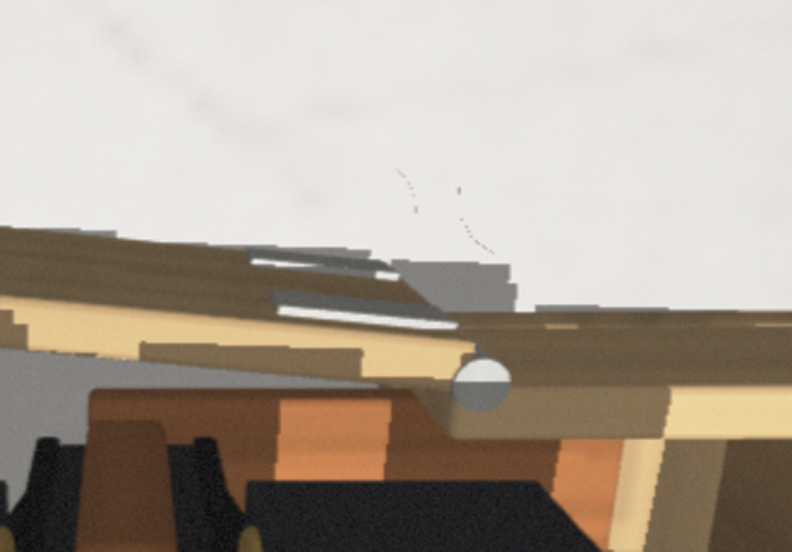

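Run:
```python
from h import *
im=dict(np.load("w6.npz"))
def inr(p): 
    d=np.array(p[:2])-[RX,RY];x=np.array([-np.sin(RA),np.cos(RA)]);y=np.array([-np.cos(RA),-np.sin(RA)]);return (d@x*1000).round(1),(d@y*1000).round(1)
f=lambda x,y:(270+(x+.5)/2.4-.5,100+(y+.5)/2.4-.5)
for x in (480,600,700): print("wall inner top (expect y 83.5)",inr(at_z(im,*f(x,438.5),.046)))
for x in (480,600,): print("wall outer top (expect 92.5)",inr(at_z(im,*f(x,387),.046)))
for x in (110,200,390): print("board edge (expect 81.5)",inr(at_z(im,*f(x,390),.0212)))
print("wall/apron front end, expect x -58",inr(at_z(im,*f(450,438),.046)))
```

```text
wall inner top (expect y 83.5) (np.float64(-53.5), np.float64(84.2))
wall inner top (expect y 83.5) (np.float64(-35.0), np.float64(84.2))
wall inner top (expect y 83.5) (np.float64(-19.7), np.float64(84.2))
wall outer top (expect 92.5) (np.float64(-54.3), np.float64(92.6))
wall outer top (expect 92.5) (np.float64(-36.2), np.float64(92.6))
board edge (expect 81.5) (np.float64(-110.8), np.float64(83.3))
board edge (expect 81.5) (np.float64(-94.8), np.float64(83.3))
board edge (expect 81.5) (np.float64(-61.0), np.float64(83.2))
wall/apron front end, expect x -58 (np.float64(-58.1), np.float64(84.3))
```

jog_arm --increments '[{"tx": -1,"ty": 8,"tz": -0.2,"wx": 0,"wy": 0,"wz": 0,"gripper": 0},{"tx": -1,"ty": 20,"tz": -0.2,"wx": 0,"wy": 0,"wz": 0,"gripper": 0},{"tx": -1,"ty": 32,"tz": -0.2,"wx": 0,"wy": 0,"wz": 0,"gripper": 0},{"tx": -1,"ty": 44,"tz": -0.2,"wx": 0,"wy": 0,"wz": 0,"gripper": 0},{"tx": -1,"ty": 54,"tz": -0.2,"wx": 0,"wy": 0,"wz": 0,"gripper": 0}]'

```text
time: 10.92
position: [0.452, 0.3027, 0.0271]
tool_rot: [0.058, -3.141, 0.0]
ft_force: [0.4, -2.6, -4.9]
grip_width: 0.155
grip_force: 40.0
```

Run:
```python
from h import *
tcp();slotmv("08",(.003,.0132))
```

```text
t 10.92 tcp [0.452  0.3027 0.0271] psi 2.13 grip 0.155 40.0 F [ 0.4 -2.6 -4.9]
mv (np.float64(0.4508308817827906), np.float64(0.31557931484552143), 0.0262, np.float64(2.139424407018494)) t [ 0.7 12.9  0.9] w [-0. -0. -0.] n 0.3
```

jog_arm --increments '[{"tx": 0,"ty": 2,"tz": 0.8,"wx": 0,"wy": 0,"wz": 0,"gripper": 0},{"tx": 0,"ty": 6,"tz": 0.8,"wx": 0,"wy": 0,"wz": 0,"gripper": 0},{"tx": 0,"ty": 10,"tz": 0.8,"wx": 0,"wy": 0,"wz": 0,"gripper": 0},{"tx": 0,"ty": 14,"tz": 0.8,"wx": 0,"wy": 0,"wz": 0,"gripper": 0},{"tx": 0,"ty": 14,"tz": 0.8,"wx": 0,"wy": 0,"wz": 0,"gripper": 0}]'

```text
time: 11.33
position: [0.4518, 0.3156, 0.0268]
tool_rot: [-0.058, 3.141, 0.0]
ft_force: [-1.4, -0.9, -1.3]
grip_width: 0.158
grip_force: 40.0
```

Run:
```python
from h import *
tcp();slotmv("08",(.003,.0132))
```

```text
t 11.33 tcp [0.4518 0.3156 0.0268] psi 2.1 grip 0.158 40.0 F [-1.4 -0.9 -1.3]
mv (np.float64(0.4508308817827906), np.float64(0.31557931484552143), 0.0262, np.float64(2.139424407018494)) t [1.  0.  0.6] w [ 0.     0.    -0.001] n 0.0
```

jog_arm --increments '[{"tx": 0,"ty": 1,"tz": 0,"wx": 0,"wy": 0,"wz": 0,"gripper": 0},{"tx": 0,"ty": 2,"tz": 0.5,"wx": 0,"wy": 0,"wz": 0,"gripper": 0},{"tx": 0,"ty": 3,"tz": 1,"wx": 0,"wy": 0,"wz": 0,"gripper": 0},{"tx": 0,"ty": 3,"tz": 1,"wx": 0,"wy": 0,"wz": 0,"gripper": 0},{"tx": 0,"ty": 3,"tz": 1,"wx": 0,"wy": 0,"wz": 0,"gripper": 0}]'

```text
time: 11.75
position: [0.4519, 0.3156, 0.0257]
tool_rot: [0.055, -3.14, 0.004]
ft_force: [-2.8, -6.2, 4.2]
grip_width: 0.159
grip_force: 40.0
```

Run:
```python
from h import *
tcp();slotmv("08",(.003,.0132))
```

```text
t 11.75 tcp [0.4519 0.3156 0.0257] psi 1.99 grip 0.159 40.0 F [-2.8 -6.2  4.2]
mv (np.float64(0.4508308817827906), np.float64(0.31557931484552143), 0.0262, np.float64(2.139424407018494)) t [ 1.1 -0.  -0.5] w [-0.003 -0.001 -0.003] n 0.0
```

jog_arm --increments '[{"tx": 0,"ty": 0,"tz": 0,"wx": 0,"wy": 0,"wz": 0,"gripper": 0.34},{"tx": 0,"ty": 0,"tz": 0,"wx": 0,"wy": 0,"wz": 0,"gripper": 0.34},{"tx": 0,"ty": 0,"tz": 0,"wx": 0,"wy": 0,"wz": 0,"gripper": 0.34},{"tx": 0,"ty": -2,"tz": 0,"wx": 0,"wy": 0,"wz": 0,"gripper": 0.34},{"tx": 0,"ty": -2,"tz": -2,"wx": 0,"wy": 0,"wz": 0,"gripper": 0.34}]'

```text
time: 12.17
position: [0.4519, 0.3162, 0.0275]
tool_rot: [-0.057, 3.141, 0.001]
ft_force: [0.9, -0.4, 0.2]
grip_width: 0.331
grip_force: 0.0
```

jog_arm --increments '[{"tx": 0,"ty": 0,"tz": -25,"wx": 0,"wy": 0,"wz": 0,"gripper": 0.34},{"tx": 0,"ty": 0,"tz": -60,"wx": 0,"wy": 0,"wz": 0,"gripper": 0.5},{"tx": 0,"ty": -10,"tz": -100,"wx": 0,"wy": 0,"wz": 0,"gripper": 0.7},{"tx": 0,"ty": -40,"tz": -120,"wx": 0,"wy": 0,"wz": 0,"gripper": 0.8},{"tx": 0,"ty": -80,"tz": -120,"wx": 0,"wy": 0,"wz": 0,"gripper": 0.8}]'

```text
time: 12.58
position: [0.4576, 0.2406, 0.1535]
tool_rot: [-0.066, 3.131, 0.012]
ft_force: [1.0, -0.1, 0.4]
grip_width: 0.555
grip_force: 0.0
```

Run:
```python
from fit import *
tcp()
im=vision.get_image("wrist");np.savez("w7.npz",**{k:im[k] for k in im})
for t in ["slide_08_mid","slide_13_mid","slide_18_mid","slide_23_mid"]:
    print(t,[(np.round(d["bbox"]).tolist(),round(d["conf"],2)) for d in vision.spot_in("wrist",t)][:3])
for p in [(.4226,.055),rk(.003,.0645)]: print(np.round(proj(im,(*p,.01))))
cv2.imwrite("pics/w7.png",im["color"])
```

```text
t 12.58 tcp [0.4576 0.2406 0.1535] psi 2.41 grip 0.555 0.0 F [ 1.  -0.1  0.4]
slide_08_mid [([412.0, 200.0, 477.0, 261.0], 0.77)]
slide_13_mid [([0.0, 137.0, 144.0, 185.0], 0.62)]
slide_18_mid [([185.0, 270.0, 242.0, 339.0], 0.67), ([0.0, 140.0, 146.0, 189.0], 0.27)]
slide_23_mid []
[ 68. 164.]
[475. 216.]
```

View pics/w7.png

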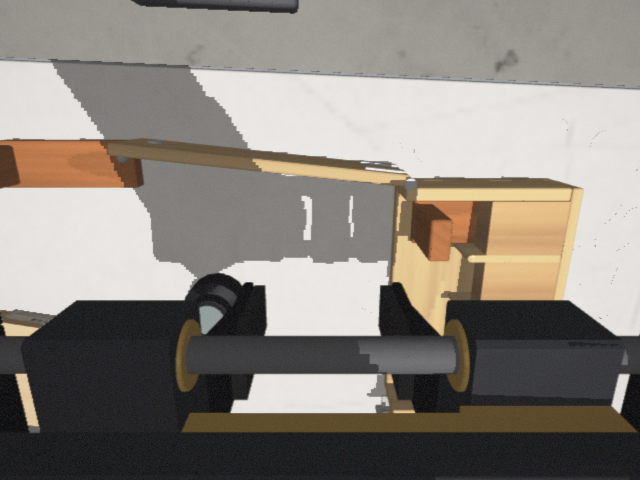

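jog_arm --increments '[{"tx": 2,"ty": -41,"tz": 0,"wx": 0,"wy": 0,"wz": 0,"gripper": 0.7},{"tx": 4,"ty": -82,"tz": 0,"wx": 0,"wy": 0,"wz": 0,"gripper": 0.7},{"tx": 7,"ty": -122,"tz": 0,"wx": 0,"wy": 0,"wz": 0,"gripper": 0.7},{"tx": 9,"ty": -163,"tz": 0,"wx": 0,"wy": 0,"wz": 0,"gripper": 0.7},{"tx": 12,"ty": -203,"tz": 0,"wx": 0,"wy": 0,"wz": 0,"gripper": 0.7}]'

```text
time: 13.25
position: [0.45, 0.0325, 0.1472]
tool_rot: [-0.061, 3.141, -0.0]
ft_force: [1.4, -0.1, 0.6]
grip_width: 0.708
grip_force: 0.0
```

Run:
```python
from fit import *
tcp()
im=vision.get_image("wrist");np.savez("w8.npz",**{k:im[k] for k in im});cv2.imwrite("pics/w8.png",im["color"])
d=[vision.spot_in("wrist","slide_%s_mid"%s) for s in ("13","18","08")];print(*[[(np.round(e["bbox"]).tolist(),round(e["conf"],2)) for e in x[:2]] for x in d])
b=d[0][0]["bbox"];box=(max(0,int(b[0])-14),int(b[1])-12,min(640,int(b[2])+14),int(b[3])+12);m=mask(im,box);print(box,m.sum())
r=fit(im,box,(.4226,.0555,.03),(8,13,18))
tcp()
```

```text
t 13.25 tcp [0.45   0.0325 0.1472] psi 2.24 grip 0.708 0.0 F [ 1.4 -0.1  0.6]
[([280.0, 164.0, 425.0, 220.0], 0.82), ([420.0, 166.0, 640.0, 206.0], 0.43)] [([51.0, 240.0, 230.0, 298.0], 0.69)] []
(265, 152, 438, 231) 6804
(np.float64(0.985), 8, array([0.4228, 0.0555, 0.0389]))
(np.float64(0.943), 13, array([0.4224, 0.0554, 0.0279]))
(np.float64(0.901), 18, array([0.4218, 0.0562, 0.0147]))
t 13.45 tcp [0.4503 0.0334 0.1474] psi 2.03 grip 0.705 0.0 F [ 0.5  0.7 -0.3]
```

Run:
```python
from fit import *
im=dict(np.load("w2.npz"))
for n,b,p0 in (("A",(155,130,302,205),(.43,-.09,.12)),("B",(165,190,307,266),(.487,-.09,.08)),("C",(330,120,450,188),(.42,.06,.02))):
    print(n);r=fit(im,b,p0,(1,3,5.5,8,10.5,13))
im=dict(np.load("w8.npz"));print("C8");fit(im,(265,152,438,231),(.4226,.0555,.03),(3,5.5,8,10.5))
im=dict(np.load("w8.npz"));print("B8");fit(im,(36,228,245,298),(.491,-.09,.08),(5.5,8,10.5,13,15.5,18))
mv((.4265,.0135,.018,1.8))
```

```text
A
(np.float64(0.975), 1, array([ 0.4349, -0.0972,  0.1327]))
(np.float64(0.971), 3, array([ 0.4346, -0.0969,  0.1349]))
(np.float64(0.959), 5.5, array([ 0.4344, -0.0963,  0.1335]))
(np.float64(0.942), 8, array([ 0.4342, -0.0956,  0.1345]))
(np.float64(0.927), 10.5, array([ 0.4338, -0.0946,  0.142 ]))
(np.float64(0.911), 13, array([ 0.4336, -0.0936,  0.1445]))
B
(np.float64(0.89), 1, array([ 0.4932, -0.0944,  0.1013]))
(np.float64(0.908), 3, array([ 0.4929, -0.0941,  0.1024]))
(np.float64(0.93), 5.5, array([ 0.4923, -0.0929,  0.0911]))
(np.float64(0.95), 8, array([ 0.492 , -0.0927,  0.092 ]))
(np.float64(0.966), 10.5, array([ 0.4916, -0.092 ,  0.0799]))
(np.float64(0.964), 13, array([ 0.4913, -0.0916,  0.0812]))
C
(np.float64(0.968), 1, array([0.4233, 0.0564, 0.0376]))
(np.float64(0.975), 3, array([0.4231, 0.0561, 0.0356]))
(np.float64(0.977), 5.5, array([0.423 , 0.0558, 0.0383]))
(np.float64(0.972), 8, array([0.4228, 0.0556, 0.0386]))
(np.float64(0.959), 10.5, array([0.4226, 0.0552, 0.0359]))
(np.float64(0.944), 13, array([0.4226, 0.055 , 0.0333]))
C8
(np.float64(0.956), 3, array([0.4234, 0.0555, 0.0426]))
(np.float64(0.978), 5.5, array([0.423 , 0.0554, 0.0392]))
(np.float64(0.985), 8, array([0.4228, 0.0555, 0.0389]))
(np.float64(0.969), 10.5, array([0.4228, 0.0554, 0.0387]))
B8
(np.float64(0.906), 5.5, array([ 0.4922, -0.0921,  0.0965]))
(np.float64(0.931), 8, array([ 0.4922, -0.0921,  0.0947]))
(np.float64(0.955), 10.5, array([ 0.4922, -0.092 ,  0.0943]))
(np.float64(0.975), 13, array([ 0.4918, -0.0919,  0.0912]))
(np.float64(0.971), 15.5, array([ 0.4912, -0.0913,  0.0942]))
(np.float64(0.95), 18, array([ 0.4909, -0.0914,  0.1102]))
mv (0.4265, 0.0135, 0.018, 1.8) t [ 24.5 -19.1 129.4] w [0.001 0.    0.004] n 3.2
```

jog_arm --increments '[{"tx": 18,"ty": -14,"tz": 25,"wx": 0,"wy": 0,"wz": 0,"gripper": 0.65},{"tx": 25,"ty": -19,"tz": 60,"wx": 0,"wy": 0,"wz": 0,"gripper": 0.6},{"tx": 25.5,"ty": -19,"tz": 95,"wx": 0,"wy": 0,"wz": 0,"gripper": 0.55},{"tx": 25.5,"ty": -19,"tz": 122,"wx": 0,"wy": 0,"wz": 0,"gripper": 0.5},{"tx": 25.5,"ty": -19,"tz": 129,"wx": 0,"wy": 0,"wz": 0,"gripper": 0.5}]'

```text
time: 13.87
position: [0.4219, 0.0146, 0.0146]
tool_rot: [0.062, -3.134, 0.003]
ft_force: [-1.1, 0.1, -0.2]
grip_width: 0.522
grip_force: 0.0
```

jog_arm --increments '[{"tx": 0,"ty": 0,"tz": 0,"wx": 0,"wy": 0,"wz": 0,"gripper": 0.4},{"tx": 0,"ty": 0,"tz": 0,"wx": 0,"wy": 0,"wz": 0,"gripper": 0},{"tx": 0,"ty": 0,"tz": 0,"wx": 0,"wy": 0,"wz": 0,"gripper": 0},{"tx": 0,"ty": 0,"tz": 0,"wx": 0,"wy": 0,"wz": 0,"gripper": 0},{"tx": 0,"ty": 0,"tz": 0,"wx": 0,"wy": 0,"wz": 0,"gripper": 0}]' --grip_force 40

```text
time: 14.28
position: [0.4266, 0.0135, 0.0198]
tool_rot: [-0.058, 3.138, 0.002]
ft_force: [0.3, -0.5, 0.1]
grip_width: 0.206
grip_force: 0.0
```

jog_arm --increments '[{"tx": 0,"ty": 0,"tz": 0,"wx": 0,"wy": 0,"wz": 0,"gripper": 0},{"tx": 0,"ty": 0,"tz": 0,"wx": 0,"wy": 0,"wz": 0,"gripper": 0},{"tx": 0,"ty": 0,"tz": 0,"wx": 0,"wy": 0,"wz": 0,"gripper": 0},{"tx": 0,"ty": 0,"tz": 0,"wx": 0,"wy": 0,"wz": 0,"gripper": 0},{"tx": 0,"ty": 0,"tz": 0,"wx": 0,"wy": 0,"wz": 0,"gripper": 0}]'

```text
time: 14.7
position: [0.4263, 0.0133, 0.0196]
tool_rot: [-0.057, 3.139, 0.002]
ft_force: [-0.1, 0.8, 6.0]
grip_width: 0.158
grip_force: 40.0
```

Run:
```python
from h import *
tcp();mv((.4255,.0135,.115,2.1),(.5332,.115,.110,2.1))
```

```text
t 14.7 tcp [0.4263 0.0133 0.0196] psi 2.07 grip 0.158 40.0 F [-0.1  0.8  6. ]
mv (0.4255, 0.0135, 0.115, 2.1) t [  0.6   0.3 -95.4] w [ 0.001  0.002 -0.001] n 2.3
mv (0.5332, 0.115, 0.11, 2.1) t [-111.3   97.5    5. ] w [0. 0. 0.] n 3.6
```

jog_arm --increments '[{"tx": 0,"ty": 0,"tz": -20,"wx": 0,"wy": 0,"wz": 0,"gripper": 0},{"tx": 0,"ty": 0,"tz": -50,"wx": 0,"wy": 0,"wz": 0,"gripper": 0},{"tx": 0,"ty": 0,"tz": -85,"wx": 0,"wy": 0,"wz": 0,"gripper": 0},{"tx": -15,"ty": 10,"tz": -100,"wx": 0,"wy": 0,"wz": 0,"gripper": 0},{"tx": -40,"ty": 33,"tz": -100,"wx": 0,"wy": 0,"wz": 0,"gripper": 0}]'

```text
time: 15.12
position: [0.4659, 0.0456, 0.1228]
tool_rot: [-0.049, 3.135, 0.005]
ft_force: [1.8, -0.1, -1.0]
grip_width: 0.153
grip_force: 40.0
```

jog_arm --increments '[{"tx": -22,"ty": 19,"tz": 0,"wx": 0,"wy": 0,"wz": 0,"gripper": 0},{"tx": -45,"ty": 42,"tz": 0,"wx": 0,"wy": 0,"wz": 0,"gripper": 0},{"tx": -62,"ty": 58,"tz": 4,"wx": 0,"wy": 0,"wz": 0,"gripper": 0},{"tx": -71,"ty": 65,"tz": 8,"wx": 0,"wy": 0,"wz": 0,"gripper": 0},{"tx": -71,"ty": 65,"tz": 8,"wx": 0,"wy": 0,"wz": 0,"gripper": 0}]'

```text
time: 15.53
position: [0.5334, 0.1173, 0.1095]
tool_rot: [0.062, -3.141, 0.001]
ft_force: [-0.1, -0.2, -1.1]
grip_width: 0.157
grip_force: 40.0
```

Run:
```python
from fit import *
tcp();mv((.5332,.115,.111,2.1))
im=vision.get_image("wrist");np.savez("w9.npz",**{k:im[k] for k in im})
print([(np.round(e["bbox"]).tolist(),round(e["conf"],2)) for e in vision.spot_in("wrist","slide_13_mid")[:2]])
```

```text
t 15.53 tcp [0.5334 0.1173 0.1095] psi 2.26 grip 0.157 40.0 F [-0.1 -0.2 -1.1]
mv (0.5332, 0.115, 0.111, 2.1) t [ 0.3 -2.3 -1.5] w [-0.001 -0.     0.003] n 0.1
[([301.0, 249.0, 531.0, 384.0], 0.81)]
```

jog_arm --increments '[{"tx": 0,"ty": 0,"tz": 0,"wx": 0,"wy": 0,"wz": 0,"gripper": 0},{"tx": 0,"ty": 0,"tz": 0,"wx": 0,"wy": 0,"wz": 0,"gripper": 0},{"tx": 0,"ty": 0,"tz": 0,"wx": 0,"wy": 0,"wz": 0,"gripper": 0},{"tx": 0,"ty": 0,"tz": 0,"wx": 0,"wy": 0,"wz": 0,"gripper": 0},{"tx": 0,"ty": 0,"tz": 0,"wx": 0,"wy": 0,"wz": 0,"gripper": 0}]'

```text
time: 16.05
position: [0.5325, 0.1147, 0.1108]
tool_rot: [-0.056, 3.141, 0.001]
ft_force: [0.6, 0.8, -0.9]
grip_width: 0.154
grip_force: 40.0
```

jog_arm --increments '[{"tx": 0,"ty": 0,"tz": 0,"wx": 0,"wy": 0,"wz": 0,"gripper": 0},{"tx": 0,"ty": 0,"tz": 0,"wx": 0,"wy": 0,"wz": 0,"gripper": 0},{"tx": 0,"ty": 0,"tz": 0,"wx": 0,"wy": 0,"wz": 0,"gripper": 0},{"tx": 0,"ty": 0,"tz": 0,"wx": 0,"wy": 0,"wz": 0,"gripper": 0},{"tx": 0,"ty": 0,"tz": 0,"wx": 0,"wy": 0,"wz": 0,"gripper": 0}]'

```text
time: 16.47
position: [0.5327, 0.115, 0.1105]
tool_rot: [-0.057, 3.141, -0.0]
ft_force: [-0.8, 0.8, -0.8]
grip_width: 0.156
grip_force: 40.0
```

jog_arm --increments '[{"tx": 0,"ty": 0,"tz": 0,"wx": 0,"wy": 0,"wz": 0,"gripper": 0},{"tx": 0,"ty": 0,"tz": 0,"wx": 0,"wy": 0,"wz": 0,"gripper": 0},{"tx": 0,"ty": 0,"tz": 0,"wx": 0,"wy": 0,"wz": 0,"gripper": 0},{"tx": 0,"ty": 0,"tz": 0,"wx": 0,"wy": 0,"wz": 0,"gripper": 0},{"tx": 0,"ty": 0,"tz": 0,"wx": 0,"wy": 0,"wz": 0,"gripper": 0}]'

```text
time: 16.88
position: [0.5327, 0.1149, 0.1105]
tool_rot: [-0.057, 3.141, 0.0]
ft_force: [0.5, 0.4, -0.8]
grip_width: 0.16
grip_force: 40.0
```

jog_arm --increments '[{"tx": 0,"ty": 0,"tz": 0,"wx": 0,"wy": 0,"wz": 0,"gripper": 0},{"tx": 0,"ty": 0,"tz": 0,"wx": 0,"wy": 0,"wz": 0,"gripper": 0},{"tx": 0,"ty": 0,"tz": 0,"wx": 0,"wy": 0,"wz": 0,"gripper": 0},{"tx": 0,"ty": 0,"tz": 0,"wx": 0,"wy": 0,"wz": 0,"gripper": 0},{"tx": 0,"ty": 0,"tz": 0,"wx": 0,"wy": 0,"wz": 0,"gripper": 0}]'

```text
time: 17.3
position: [0.5327, 0.115, 0.1105]
tool_rot: [-0.057, 3.141, 0.0]
ft_force: [0.3, 0.1, -1.2]
grip_width: 0.157
grip_force: 40.0
```

jog_arm --increments '[{"tx": 0,"ty": 0,"tz": 0,"wx": 0,"wy": 0,"wz": 0,"gripper": 0},{"tx": 0,"ty": 0,"tz": 0,"wx": 0,"wy": 0,"wz": 0,"gripper": 0},{"tx": 0,"ty": 0,"tz": 0,"wx": 0,"wy": 0,"wz": 0,"gripper": 0},{"tx": 0,"ty": 0,"tz": 0,"wx": 0,"wy": 0,"wz": 0,"gripper": 0},{"tx": 0,"ty": 0,"tz": 0,"wx": 0,"wy": 0,"wz": 0,"gripper": 0}]'

```text
time: 17.72
position: [0.5327, 0.115, 0.1105]
tool_rot: [-0.057, 3.141, 0.0]
ft_force: [-0.5, 0.1, -1.2]
grip_width: 0.158
grip_force: 40.0
```

```bash
cat >> h.py <<'E'
def edges(im,zb,cols=(400,480),rows=(150,330)):
    """near long edge of the held board: first strongly brown row per column -> rack coordinates at height zb"""
    h=cv2.cvtColor(im["color"],cv2.COLOR_BGR2HSV);o=[]
    for u in range(*cols,4):
        c=(h[rows[0]:rows[1],u,1]>100)&(h[rows[0]:rows[1],u,0]<16)
        i=np.flatnonzero(cv2.erode(c.astype(np.uint8),np.ones((3,1))).ravel())
        if len(i): 
            p=at_z(im,u,rows[0]+i[0]-1.5,zb)[:2]-[RX,RY];o.append((p@[-np.sin(RA),np.cos(RA)]*1000,p@[-np.cos(RA),-np.sin(RA)]*1000))
    return np.array(o).round(1)
E
python3 - <<'E'
from h import *
tcp();slotmv("13",(-.065,.06),(-.065,.0132),(.003,.0132))
im=vision.get_image("wrist")
s=ctrl.get_state();m=R.from_rotvec(s["tool_rot"]);zb=s["position"][2]-.0196+.013
h=cv2.cvtColor(im["color"],cv2.COLOR_BGR2HSV)
for u in (380,400,420,440,460,480,500):
    c=(h[200:330,u,1]>100)&(h[200:330,u,0]<16);i=np.flatnonzero(cv2.erode(c.astype(np.uint8),np.ones((3,1))).ravel())
    if len(i): print(u,200+i[0],(m.inv().apply(at_z(im,u,198.5+i[0],zb)-s["position"])*1000).round(1))
E
```

```text
t 17.72 tcp [0.5327 0.115  0.1105] psi 2.08 grip 0.158 40.0 F [-0.5  0.1 -1.2]
mv (np.float64(0.49633943834252564), np.float64(0.24923196162137687), 0.078, np.float64(2.139424407018494)) t [ 31.4 135.5  32.5] w [ 0.     0.    -0.001] n 3.4
mv (np.float64(0.49633943834252564), np.float64(0.24923196162137687), 0.031200000000000002, np.float64(2.139424407018494)) t [ 0.   0.  46.8] w [0. 0. 0.] n 1.1
mv (np.float64(0.49380090834023677), np.float64(0.31718456175873355), 0.031200000000000002, np.float64(2.139424407018494)) t [-0. 68.  0.] w [0. 0. 0.] n 1.6
380 250 [23.5 25.   6.6]
400 250 [23.5 33.6  6.6]
420 249 [23.9 42.1  6.6]
440 250 [23.5 50.7  6.6]
460 250 [23.5 59.3  6.6]
480 250 [23.5 67.8  6.6]
500 250 [23.5 76.4  6.6]
```

jog_arm --increments '[{"tx": 8,"ty": 33,"tz": 0,"wx": 0,"wy": 0,"wz": 0,"gripper": 0},{"tx": 16,"ty": 66,"tz": 8,"wx": 0,"wy": 0,"wz": 0,"gripper": 0},{"tx": 24,"ty": 100,"tz": 18,"wx": 0,"wy": 0,"wz": 0,"gripper": 0},{"tx": 29.7,"ty": 130,"tz": 28,"wx": 0,"wy": 0,"wz": 0,"gripper": 0},{"tx": 29.7,"ty": 134,"tz": 32,"wx": 0,"wy": 0,"wz": 0,"gripper": 0}]'

```text
time: 18.18
position: [0.4946, 0.2551, 0.0772]
tool_rot: [0.071, -3.138, -0.005]
ft_force: [-0.3, 0.5, -1.3]
grip_width: 0.156
grip_force: 40.0
```

jog_arm --increments '[{"tx": 0,"ty": 0,"tz": 15,"wx": 0,"wy": 0,"wz": 0,"gripper": 0},{"tx": 0,"ty": 0,"tz": 30,"wx": 0,"wy": 0,"wz": 0,"gripper": 0},{"tx": 0,"ty": 0,"tz": 40,"wx": 0,"wy": 0,"wz": 0,"gripper": 0},{"tx": 0,"ty": 0,"tz": 46,"wx": 0,"wy": 0,"wz": 0,"gripper": 0},{"tx": 0,"ty": 0,"tz": 46,"wx": 0,"wy": 0,"wz": 0,"gripper": 0}]'

```text
time: 18.6
position: [0.4982, 0.2475, 0.0327]
tool_rot: [0.056, -3.14, -0.0]
ft_force: [-0.2, 0.2, -1.1]
grip_width: 0.157
grip_force: 40.0
```

Run:
```python
from h import *
tcp();slotmv("13",(-.065,.0145),(.003,.0145))
im=vision.get_image("wrist");np.savez("w10.npz",**{k:im[k] for k in im})
a=im["color"].copy()
q=lambda x,y,z:tuple(int(round(v)) for v in proj(im,(*rk(x/1000,y/1000),z/1000)))
cv2.circle(a,q(-12,43,46),3,(255,0,0),1);cv2.line(a,q(0,45.5,46),q(60,45.5,46),(0,255,0),1)
for z,c in ((12.9,(255,255,0)),(25.9,(255,0,255))):
    for y in(38.5,4.5): cv2.line(a,q(-114,y,z),q(-16,y,z),c,1)
cv2.imwrite("pics/w10.png",cv2.resize(a[130:380,270:600],None,fx=2.4,fy=2.4,interpolation=cv2.INTER_CUBIC))
```

```text
t 18.6 tcp [0.4982 0.2475 0.0327] psi 2.03 grip 0.157 40.0 F [-0.2  0.2 -1.1]
mv (np.float64(0.49633943834252564), np.float64(0.24923196162137687), 0.0325, np.float64(2.139424407018494)) t [1.8 1.8 0.2] w [ 0.    -0.001 -0.002] n 0.1
mv (np.float64(0.49380090834023677), np.float64(0.31718456175873355), 0.0325, np.float64(2.139424407018494)) t [-0. 68.  0.] w [0. 0. 0.] n 1.6
```

View pics/w10.png

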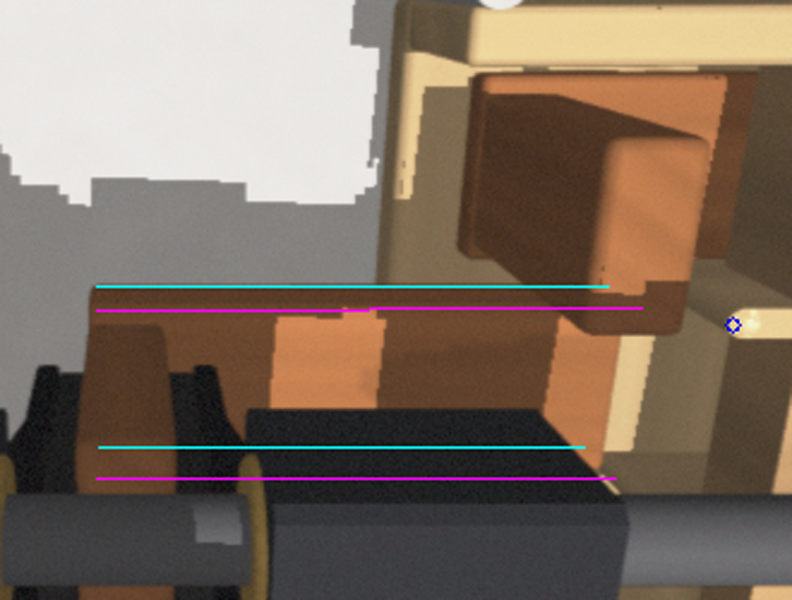

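jog_arm --increments '[{"tx": 0,"ty": 8,"tz": 0,"wx": 0,"wy": 0,"wz": 0,"gripper": 0},{"tx": 0,"ty": 20,"tz": 0,"wx": 0,"wy": 0,"wz": 0,"gripper": 0},{"tx": 0,"ty": 32,"tz": 0,"wx": 0,"wy": 0,"wz": 0,"gripper": 0},{"tx": 0,"ty": 44,"tz": 0,"wx": 0,"wy": 0,"wz": 0,"gripper": 0},{"tx": 0,"ty": 55,"tz": 0,"wx": 0,"wy": 0,"wz": 0,"gripper": 0}]'

```text
time: 19.07
position: [0.4957, 0.3052, 0.0325]
tool_rot: [-0.06, 3.141, 0.001]
ft_force: [-0.3, 0.8, -2.1]
grip_width: 0.162
grip_force: 40.0
```

Run:
```python
from h import *
tcp();slotmv("13",(.003,.0145))
```

```text
t 19.07 tcp [0.4957 0.3052 0.0325] psi 2.17 grip 0.162 40.0 F [-0.3  0.8 -2.1]
mv (np.float64(0.49380090834023677), np.float64(0.31718456175873355), 0.0325, np.float64(2.139424407018494)) t [ 1.5 12.   0.1] w [0.001 0.    0.001] n 0.3
```

jog_arm --increments '[{"tx": 0,"ty": 4,"tz": 0,"wx": 0,"wy": 0,"wz": 0,"gripper": 0},{"tx": 0,"ty": 9,"tz": 0,"wx": 0,"wy": 0,"wz": 0,"gripper": 0},{"tx": 0,"ty": 14,"tz": 0.3,"wx": 0,"wy": 0,"wz": 0,"gripper": 0},{"tx": 0,"ty": 17,"tz": 0.6,"wx": 0,"wy": 0,"wz": 0,"gripper": 0},{"tx": 0,"ty": 17,"tz": 0.9,"wx": 0,"wy": 0,"wz": 0,"gripper": 0}]'

```text
time: 19.48
position: [0.4962, 0.3174, 0.0324]
tool_rot: [0.055, -3.141, 0.005]
ft_force: [-2.7, -6.2, 9.1]
grip_width: 0.158
grip_force: 40.0
```

Run:
```python
from h import *
tcp();slotmv("13",(.003,.0145))
```

```text
t 19.48 tcp [0.4962 0.3174 0.0324] psi 2.0 grip 0.158 40.0 F [-2.7 -6.2  9.1]
mv (np.float64(0.49380090834023677), np.float64(0.31718456175873355), 0.0325, np.float64(2.139424407018494)) t [ 2.4 -0.1 -0.1] w [-0.003 -0.001 -0.002] n 0.1
```

Home and on the floor; release and go to look at slide 18.

jog_arm --increments '[{"tx": 0,"ty": 0,"tz": 0,"wx": 0,"wy": 0,"wz": 0,"gripper": 0.34},{"tx": 0,"ty": 0,"tz": 0,"wx": 0,"wy": 0,"wz": 0,"gripper": 0.34},{"tx": 0,"ty": 0,"tz": 0,"wx": 0,"wy": 0,"wz": 0,"gripper": 0.34},{"tx": 0,"ty": -2,"tz": 0,"wx": 0,"wy": 0,"wz": 0,"gripper": 0.34},{"tx": 0,"ty": -2,"tz": -2,"wx": 0,"wy": 0,"wz": 0,"gripper": 0.34}]'

```text
time: 19.9
position: [0.4953, 0.3174, 0.0332]
tool_rot: [0.057, -3.14, 0.001]
ft_force: [0.6, -0.6, 0.1]
grip_width: 0.332
grip_force: 0.0
```

jog_arm --increments '[{"tx": 0,"ty": 0,"tz": -25,"wx": 0,"wy": 0,"wz": 0,"gripper": 0.34},{"tx": 0,"ty": 0,"tz": -60,"wx": 0,"wy": 0,"wz": 0,"gripper": 0.5},{"tx": 0,"ty": -8,"tz": -98,"wx": 0,"wy": 0,"wz": 0,"gripper": 0.7},{"tx": 0,"ty": -40,"tz": -120,"wx": 0,"wy": 0,"wz": 0,"gripper": 0.8},{"tx": 0,"ty": -80,"tz": -125,"wx": 0,"wy": 0,"wz": 0,"gripper": 0.8}]'

```text
time: 20.32
position: [0.5005, 0.2417, 0.1637]
tool_rot: [-0.066, 3.133, 0.009]
ft_force: [0.6, -1.0, 1.7]
grip_width: 0.561
grip_force: 0.0
```

jog_arm --increments '[{"tx": 3,"ty": -41,"tz": 0,"wx": 0,"wy": 0,"wz": 0,"gripper": 0.7},{"tx": 6,"ty": -82,"tz": 0,"wx": 0,"wy": 0,"wz": 0,"gripper": 0.7},{"tx": 9,"ty": -122,"tz": 0,"wx": 0,"wy": 0,"wz": -0.02,"gripper": 0.7},{"tx": 12,"ty": -163,"tz": 0,"wx": 0,"wy": 0,"wz": -0.04,"gripper": 0.7},{"tx": 14,"ty": -204,"tz": 0,"wx": 0,"wy": 0,"wz": -0.05,"gripper": 0.7}]'

```text
time: 20.73
position: [0.4914, 0.0317, 0.1589]
tool_rot: [-0.137, 3.138, 0.002]
ft_force: [0.9, -0.8, 0.0]
grip_width: 0.697
grip_force: 0.0
```

jog_arm --increments '[{"tx": 5,"ty": -41,"tz": 0,"wx": 0,"wy": 0,"wz": 0,"gripper": 0.7},{"tx": 8,"ty": -82,"tz": 0,"wx": 0,"wy": 0,"wz": 0,"gripper": 0.7},{"tx": 10,"ty": -120,"tz": 0,"wx": 0,"wy": 0,"wz": 0,"gripper": 0.7},{"tx": 10,"ty": -120,"tz": 0,"wx": 0,"wy": 0,"wz": 0,"gripper": 0.7},{"tx": 10,"ty": -120,"tz": 0,"wx": 0,"wy": 0,"wz": 0,"gripper": 0.7}]'

```text
time: 21.15
position: [0.492, -0.0897, 0.159]
tool_rot: [-0.126, 3.138, 0.0]
ft_force: [-1.3, 0.1, -1.0]
grip_width: 0.7
grip_force: 0.0
```

Run:
```python
from fit import *
tcp()
im=vision.get_image("wrist");np.savez("w11.npz",**{k:im[k] for k in im});cv2.imwrite("pics/w11.png",im["color"])
d=[vision.spot_in("wrist","slide_%s_mid"%s) for s in ("18","23","13")];print(*[[(np.round(e["bbox"]).tolist(),round(e["conf"],2)) for e in x[:2]] for x in d])
print(np.round(proj(im,(.4915,-.0915,.01))))
b=d[0][0]["bbox"];box=(max(0,int(b[0])-14),int(b[1])-12,min(640,int(b[2])+14),min(int(b[3])+12,300));m=mask(im,box);print(box,m.sum())
r=fit(im,box,(.4913,-.0915,.09),(10,13,18))
```

```text
t 21.15 tcp [ 0.492  -0.0897  0.159 ] psi 4.6 grip 0.7 0.0 F [-1.3  0.1 -1. ]
[([246.0, 195.0, 388.0, 260.0], 0.72)] [] [([602.0, 107.0, 640.0, 132.0], 0.21)]
[320. 219.]
(231, 182, 402, 271) 6643
(np.float64(0.969), 10, array([ 0.4919, -0.0912,  0.0797]))
(np.float64(0.98), 13, array([ 0.4913, -0.0911,  0.08  ]))
(np.float64(0.934), 18, array([ 0.4903, -0.0905,  0.065 ]))
```

Run:
```python
from h import *
mv((.494,-.1325,.0235,4.6))
```

```text
mv (0.494, -0.1325, 0.0235, 4.6) t [  2.6 -47.3 135. ] w [ 0.001 -0.     0.009] n 3.4
```

jog_arm --increments '[{"tx": 2.6,"ty": -30,"tz": 20,"wx": 0,"wy": 0,"wz": 0.009,"gripper": 0.65},{"tx": 2.6,"ty": -46,"tz": 55,"wx": 0,"wy": 0,"wz": 0.009,"gripper": 0.6},{"tx": 2.6,"ty": -47,"tz": 92,"wx": 0,"wy": 0,"wz": 0.009,"gripper": 0.55},{"tx": 2.6,"ty": -47,"tz": 125,"wx": 0,"wy": 0,"wz": 0.009,"gripper": 0.5},{"tx": 2.6,"ty": -47,"tz": 135,"wx": 0,"wy": 0,"wz": 0.009,"gripper": 0.5}]'

```text
time: 21.77
position: [0.4902, -0.132, 0.0191]
tool_rot: [0.124, -3.131, -0.001]
ft_force: [-1.4, 0.3, 0.0]
grip_width: 0.518
grip_force: 0.0
```

jog_arm --increments '[{"tx": 0,"ty": 0,"tz": 0,"wx": 0,"wy": 0,"wz": 0,"gripper": 0.4},{"tx": 0,"ty": 0,"tz": 0,"wx": 0,"wy": 0,"wz": 0,"gripper": 0},{"tx": 0,"ty": 0,"tz": 0,"wx": 0,"wy": 0,"wz": 0,"gripper": 0},{"tx": 0,"ty": 0,"tz": 0,"wx": 0,"wy": 0,"wz": 0,"gripper": 0},{"tx": 0,"ty": 0,"tz": 0,"wx": 0,"wy": 0,"wz": 0,"gripper": 0}]' --grip_force 40

```text
time: 22.18
position: [0.4952, -0.1339, 0.0253]
tool_rot: [-0.122, 3.136, 0.001]
ft_force: [-0.9, -0.7, 0.5]
grip_width: 0.207
grip_force: 0.0
```

jog_arm --increments '[{"tx": 0,"ty": 0,"tz": 0,"wx": 0,"wy": 0,"wz": 0,"gripper": 0},{"tx": 0,"ty": 0,"tz": 0,"wx": 0,"wy": 0,"wz": 0,"gripper": 0},{"tx": 0,"ty": 0,"tz": 0,"wx": 0,"wy": 0,"wz": 0,"gripper": 0},{"tx": 0,"ty": 0,"tz": 0,"wx": 0,"wy": 0,"wz": 0,"gripper": 0},{"tx": 0,"ty": 0,"tz": 0,"wx": 0,"wy": 0,"wz": 0,"gripper": 0}]'

```text
time: 22.6
position: [0.4948, -0.1338, 0.0249]
tool_rot: [-0.121, 3.137, 0.001]
ft_force: [-0.8, 0.9, 6.8]
grip_width: 0.159
grip_force: 40.0
```

Run:
```python
from h import *
tcp();mv((.494,-.1325,.125,4.6),(.5325,.115,.113,2.1))
```

```text
t 22.6 tcp [ 0.4948 -0.1338  0.0249] psi 4.43 grip 0.159 40.0 F [-0.8  0.9  6.8]
mv (0.494, -0.1325, 0.125, 4.6) t [   0.5    1.4 -100.1] w [ 0.001  0.002 -0.003] n 2.4
mv (0.5325, 0.115, 0.113, 2.1) t [-58.2 243.6  12. ] w [0.    0.    0.044] n 6.0
```

jog_arm --increments '[{"tx": 0,"ty": 0,"tz": -20,"wx": 0,"wy": 0,"wz": 0,"gripper": 0},{"tx": 0,"ty": 0,"tz": -55,"wx": 0,"wy": 0,"wz": 0,"gripper": 0},{"tx": 0,"ty": 0,"tz": -90,"wx": 0,"wy": 0,"wz": 0,"gripper": 0},{"tx": -2,"ty": 15,"tz": -108,"wx": 0,"wy": 0,"wz": 0,"gripper": 0},{"tx": -8,"ty": 45,"tz": -108,"wx": 0,"wy": 0,"wz": 0,"gripper": 0}]'

```text
time: 23.02
position: [0.5008, -0.093, 0.1366]
tool_rot: [-0.109, 3.131, -0.002]
ft_force: [-0.1, 0.4, -0.9]
grip_width: 0.155
grip_force: 40.0
```

jog_arm --increments '[{"tx": -9,"ty": 38,"tz": 0,"wx": 0,"wy": 0,"wz": 0,"gripper": 0},{"tx": -18,"ty": 76,"tz": 0,"wx": 0,"wy": 0,"wz": 0,"gripper": 0},{"tx": -27,"ty": 114,"tz": 0,"wx": 0,"wy": 0,"wz": 0,"gripper": 0},{"tx": -36,"ty": 152,"tz": 2,"wx": 0,"wy": 0,"wz": 0.02,"gripper": 0},{"tx": -44,"ty": 185,"tz": 8,"wx": 0,"wy": 0,"wz": 0.04,"gripper": 0}]'

```text
time: 23.43
position: [0.5283, 0.1024, 0.1245]
tool_rot: [-0.059, 3.139, 0.003]
ft_force: [0.1, -0.3, -0.6]
grip_width: 0.16
grip_force: 40.0
```

jog_arm --increments '[{"tx": -2,"ty": 8,"tz": 4,"wx": 0,"wy": 0,"wz": 0,"gripper": 0},{"tx": -3,"ty": 13,"tz": 8,"wx": 0,"wy": 0,"wz": 0,"gripper": 0},{"tx": -4,"ty": 16,"tz": 10,"wx": 0,"wy": 0,"wz": 0,"gripper": 0},{"tx": -4,"ty": 16,"tz": 10,"wx": 0,"wy": 0,"wz": 0,"gripper": 0},{"tx": -4,"ty": 16,"tz": 10,"wx": 0,"wy": 0,"wz": 0,"gripper": 0}]'

```text
time: 23.85
position: [0.5312, 0.1134, 0.1136]
tool_rot: [0.054, -3.141, 0.001]
ft_force: [-0.5, 0.0, -0.8]
grip_width: 0.163
grip_force: 40.0
```

Run:
```python
from h import *
tcp();mv((.5325,.115,.114,2.1))
```

```text
t 23.85 tcp [0.5312 0.1134 0.1136] psi 1.99 grip 0.163 40.0 F [-0.5  0.  -0.8]
mv (0.5325, 0.115, 0.114, 2.1) t [-1.3  1.6 -0.4] w [-0.001 -0.    -0.002] n 0.0
```

jog_arm --increments '[{"tx": -1,"ty": 1.5,"tz": 0,"wx": 0,"wy": 0,"wz": 0,"gripper": 0},{"tx": -1,"ty": 1.5,"tz": 0,"wx": 0,"wy": 0,"wz": 0,"gripper": 0},{"tx": -1,"ty": 1.5,"tz": 0,"wx": 0,"wy": 0,"wz": 0,"gripper": 0},{"tx": -1,"ty": 1.5,"tz": 0,"wx": 0,"wy": 0,"wz": 0,"gripper": 0},{"tx": -1,"ty": 1.5,"tz": 0,"wx": 0,"wy": 0,"wz": 0,"gripper": 0}]'

```text
time: 24.27
position: [0.5322, 0.1167, 0.1138]
tool_rot: [-0.058, 3.141, 0.0]
ft_force: [0.5, 0.6, -1.1]
grip_width: 0.161
grip_force: 40.0
```

jog_arm --increments '[{"tx": 0,"ty": 0,"tz": 0,"wx": 0,"wy": 0,"wz": 0,"gripper": 0},{"tx": 0,"ty": 0,"tz": 0,"wx": 0,"wy": 0,"wz": 0,"gripper": 0},{"tx": 0,"ty": 0,"tz": 0,"wx": 0,"wy": 0,"wz": 0,"gripper": 0},{"tx": 0,"ty": 0,"tz": 0,"wx": 0,"wy": 0,"wz": 0,"gripper": 0},{"tx": 0,"ty": 0,"tz": 0,"wx": 0,"wy": 0,"wz": 0,"gripper": 0}]'

```text
time: 24.68
position: [0.5322, 0.117, 0.1136]
tool_rot: [-0.059, 3.141, 0.0]
ft_force: [-0.2, 0.3, -0.8]
grip_width: 0.162
grip_force: 40.0
```

jog_arm --increments '[{"tx": 0,"ty": 0,"tz": 0,"wx": 0,"wy": 0,"wz": 0,"gripper": 0},{"tx": 0,"ty": 0,"tz": 0,"wx": 0,"wy": 0,"wz": 0,"gripper": 0},{"tx": 0,"ty": 0,"tz": 0,"wx": 0,"wy": 0,"wz": 0,"gripper": 0},{"tx": 0,"ty": 0,"tz": 0,"wx": 0,"wy": 0,"wz": 0,"gripper": 0},{"tx": 0,"ty": 0,"tz": 0,"wx": 0,"wy": 0,"wz": 0,"gripper": 0}]'

```text
time: 25.1
position: [0.5322, 0.117, 0.1136]
tool_rot: [-0.058, 3.141, 0.0]
ft_force: [0.1, -0.1, -0.9]
grip_width: 0.158
grip_force: 40.0
```

jog_arm --increments '[{"tx": 0,"ty": 0,"tz": 0,"wx": 0,"wy": 0,"wz": 0,"gripper": 0},{"tx": 0,"ty": 0,"tz": 0,"wx": 0,"wy": 0,"wz": 0,"gripper": 0},{"tx": 0,"ty": 0,"tz": 0,"wx": 0,"wy": 0,"wz": 0,"gripper": 0},{"tx": 0,"ty": 0,"tz": 0,"wx": 0,"wy": 0,"wz": 0,"gripper": 0},{"tx": 0,"ty": 0,"tz": 0,"wx": 0,"wy": 0,"wz": 0,"gripper": 0}]'

```text
time: 25.52
position: [0.5321, 0.117, 0.1136]
tool_rot: [-0.059, 3.141, 0.0]
ft_force: [-0.8, 0.2, -0.4]
grip_width: 0.159
grip_force: 40.0
```

jog_arm --increments '[{"tx": 0,"ty": 0,"tz": 0,"wx": 0,"wy": 0,"wz": 0,"gripper": 0},{"tx": 0,"ty": 0,"tz": 0,"wx": 0,"wy": 0,"wz": 0,"gripper": 0},{"tx": 0,"ty": 0,"tz": 0,"wx": 0,"wy": 0,"wz": 0,"gripper": 0},{"tx": 0,"ty": 0,"tz": 0,"wx": 0,"wy": 0,"wz": 0,"gripper": 0},{"tx": 0,"ty": 0,"tz": 0,"wx": 0,"wy": 0,"wz": 0,"gripper": 0}]'

```text
time: 25.93
position: [0.5322, 0.117, 0.1136]
tool_rot: [-0.058, 3.141, 0.0]
ft_force: [0.4, -0.5, -1.0]
grip_width: 0.155
grip_force: 40.0
```

Run:
```python
from h import *
s=tcp();slotmv("18",(-.065,.06),(-.065,.0152))
im=vision.get_image("wrist");np.savez("w12.npz",**{k:im[k] for k in im})
m=R.from_rotvec(s["tool_rot"]);zb=s["position"][2]-.0249
h=cv2.cvtColor(im["color"],cv2.COLOR_BGR2HSV)
for u in (300,340,380,420,460,500):
    c=(h[150:330,u,1]>100)&(h[150:330,u,0]<16);i=np.flatnonzero(cv2.erode(c.astype(np.uint8),np.ones((3,1))).ravel())
    if len(i): print(u,150+i[0],(m.inv().apply(at_z(im,u,148.5+i[0],zb)-s["position"])*1000).round(1))
```

```text
t 25.93 tcp [0.5322 0.117  0.1136] psi 2.13 grip 0.155 40.0 F [ 0.4 -0.5 -1. ]
mv (np.float64(0.5393094648999718), np.float64(0.25083720853458896), 0.083, np.float64(2.139424407018494)) t [-12.1 133.5  30.6] w [ 0.  0. -0.] n 3.3
mv (np.float64(0.5393094648999718), np.float64(0.25083720853458896), 0.0382, np.float64(2.139424407018494)) t [ 0.   0.  44.8] w [0. 0. 0.] n 1.1
340 251 [17.   8.7 24.9]
380 251 [17.  27.7 24.9]
420 250 [17.5 46.7 24.9]
460 251 [17.  65.7 24.9]
500 251 [17.  84.7 24.9]
```

jog_arm --increments '[{"tx": -3,"ty": 33,"tz": 0,"wx": 0,"wy": 0,"wz": 0,"gripper": 0},{"tx": -6,"ty": 66,"tz": 6,"wx": 0,"wy": 0,"wz": 0,"gripper": 0},{"tx": -9,"ty": 100,"tz": 16,"wx": 0,"wy": 0,"wz": 0,"gripper": 0},{"tx": -12,"ty": 128,"tz": 26,"wx": 0,"wy": 0,"wz": 0,"gripper": 0},{"tx": -12,"ty": 132,"tz": 30,"wx": 0,"wy": 0,"wz": 0,"gripper": 0}]'

```text
time: 26.4
position: [0.5374, 0.2568, 0.0821]
tool_rot: [0.071, -3.139, -0.004]
ft_force: [-1.0, 0.0, -1.0]
grip_width: 0.16
grip_force: 40.0
```

jog_arm --increments '[{"tx": 0,"ty": 0,"tz": 15,"wx": 0,"wy": 0,"wz": 0,"gripper": 0},{"tx": 0,"ty": 0,"tz": 30,"wx": 0,"wy": 0,"wz": 0,"gripper": 0},{"tx": 0,"ty": 0,"tz": 40,"wx": 0,"wy": 0,"wz": 0,"gripper": 0},{"tx": 0,"ty": 0,"tz": 45,"wx": 0,"wy": 0,"wz": 0,"gripper": 0},{"tx": 0,"ty": 0,"tz": 45,"wx": 0,"wy": 0,"wz": 0,"gripper": 0}]'

```text
time: 26.82
position: [0.539, 0.2488, 0.0381]
tool_rot: [0.057, -3.14, 0.001]
ft_force: [-0.5, 0.9, -0.4]
grip_width: 0.158
grip_force: 40.0
```

Run:
```python
from h import *
tcp();slotmv("18",(-.065,.0152),(.003,.0152))
im=vision.get_image("wrist");np.savez("w13.npz",**{k:im[k] for k in im})
a=im["color"].copy()
q=lambda x,y,z:tuple(int(round(v)) for v in proj(im,(*rk(x/1000,y/1000),z/1000)))
cv2.circle(a,q(-12,43,46),3,(255,0,0),1);cv2.circle(a,q(-12,0,46),3,(255,0,0),1)
for z,c in ((13,(255,255,0)),(31,(255,0,255))):
    for y in(-4.5,-38.5): cv2.line(a,q(-114,y,z),q(-16,y,z),c,1)
cv2.imwrite("pics/w13.png",cv2.resize(a[130:380,270:600],None,fx=2.4,fy=2.4,interpolation=cv2.INTER_CUBIC))
```

```text
t 26.82 tcp [0.539  0.2488 0.0381] psi 2.09 grip 0.158 40.0 F [-0.5  0.9 -0.4]
mv (np.float64(0.5393094648999718), np.float64(0.25083720853458896), 0.0382, np.float64(2.139424407018494)) t [-0.4  2.1 -0.1] w [-0.001 -0.001 -0.001] n 0.1
mv (np.float64(0.5367709348976829), np.float64(0.3187898086719456), 0.0382, np.float64(2.139424407018494)) t [-0. 68.  0.] w [0. 0. 0.] n 1.6
```

View pics/w13.png

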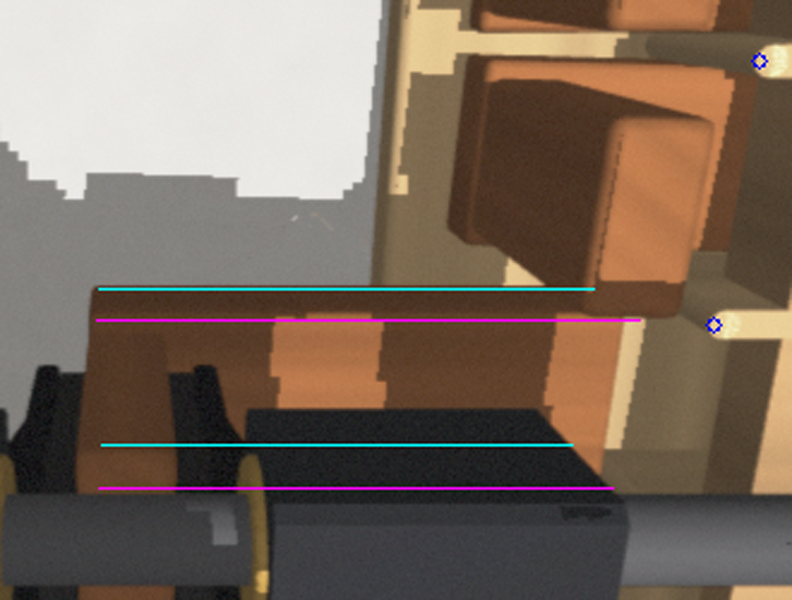

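I count 15 pictures viewed, one over the limit of 14, so I won't view any more. This one shows the 18 mm board edges lying on the overlay lines (crop rows 289 and 320) and the divider noses on their marks. From here I'll work from numbers.

jog_arm --increments '[{"tx": 0,"ty": 8,"tz": 0,"wx": 0,"wy": 0,"wz": 0,"gripper": 0},{"tx": 0,"ty": 20,"tz": 0,"wx": 0,"wy": 0,"wz": 0,"gripper": 0},{"tx": 0,"ty": 32,"tz": 0,"wx": 0,"wy": 0,"wz": 0,"gripper": 0},{"tx": 0,"ty": 44,"tz": 0,"wx": 0,"wy": 0,"wz": 0,"gripper": 0},{"tx": 0,"ty": 55,"tz": 0,"wx": 0,"wy": 0,"wz": 0,"gripper": 0}]'

```text
time: 27.28
position: [0.5368, 0.307, 0.0389]
tool_rot: [-0.061, 3.141, 0.002]
ft_force: [0.0, 0.0, -0.0]
grip_width: 0.161
grip_force: 40.0
```

Run:
```python
from h import *
tcp();slotmv("18",(.003,.0152))
```

```text
t 27.28 tcp [0.5368 0.307  0.0389] psi 2.24 grip 0.161 40.0 F [ 0.  0. -0.]
mv (np.float64(0.5367709348976829), np.float64(0.3187898086719456), 0.0382, np.float64(2.139424407018494)) t [-0.4 11.8  0.7] w [0.001 0.    0.002] n 0.3
```

jog_arm --increments '[{"tx": 0,"ty": 4,"tz": 0,"wx": 0,"wy": 0,"wz": 0,"gripper": 0},{"tx": 0,"ty": 9,"tz": 0,"wx": 0,"wy": 0,"wz": 0,"gripper": 0},{"tx": 0,"ty": 14,"tz": 0.3,"wx": 0,"wy": 0,"wz": 0,"gripper": 0},{"tx": 0,"ty": 17.5,"tz": 0.6,"wx": 0,"wy": 0,"wz": 0,"gripper": 0},{"tx": 0,"ty": 17.5,"tz": 1.0,"wx": 0,"wy": 0,"wz": 0,"gripper": 0}]'

```text
time: 27.7
position: [0.5371, 0.3191, 0.0376]
tool_rot: [0.056, -3.141, 0.006]
ft_force: [0.0, -4.0, 1.7]
grip_width: 0.16
grip_force: 40.0
```

Run:
```python
from h import *
tcp();slotmv("18",(.003,.0152))
```

```text
t 27.7 tcp [0.5371 0.3191 0.0376] psi 2.06 grip 0.16 40.0 F [ 0.  -4.   1.7]
mv (np.float64(0.5367709348976829), np.float64(0.3187898086719456), 0.0382, np.float64(2.139424407018494)) t [ 0.3 -0.3 -0.6] w [-0.004 -0.001 -0.001] n 0.0
```

jog_arm --increments '[{"tx": 0,"ty": 0,"tz": 0,"wx": 0,"wy": 0,"wz": 0,"gripper": 0.34},{"tx": 0,"ty": 0,"tz": 0,"wx": 0,"wy": 0,"wz": 0,"gripper": 0.34},{"tx": 0,"ty": 0,"tz": 0,"wx": 0,"wy": 0,"wz": 0,"gripper": 0.34},{"tx": 0,"ty": -2,"tz": 0,"wx": 0,"wy": 0,"wz": 0,"gripper": 0.34},{"tx": 0,"ty": -2,"tz": -2,"wx": 0,"wy": 0,"wz": 0,"gripper": 0.34}]'

```text
time: 28.12
position: [0.5364, 0.3196, 0.0394]
tool_rot: [0.058, -3.141, 0.0]
ft_force: [-0.7, -0.4, -0.1]
grip_width: 0.328
grip_force: 0.0
```

jog_arm --increments '[{"tx": 0,"ty": 0,"tz": -25,"wx": 0,"wy": 0,"wz": 0,"gripper": 0.34},{"tx": 0,"ty": 0,"tz": -60,"wx": 0,"wy": 0,"wz": 0,"gripper": 0.34},{"tx": 5,"ty": -8,"tz": -98,"wx": 0,"wy": 0,"wz": 0,"gripper": 0.3},{"tx": 20,"ty": -30,"tz": -125,"wx": 0,"wy": 0,"wz": 0,"gripper": 0.2},{"tx": 40,"ty": -60,"tz": -125,"wx": 0,"wy": 0,"wz": 0,"gripper": 0}]'

```text
time: 28.53
position: [0.5027, 0.2617, 0.1713]
tool_rot: [-0.062, 3.13, 0.011]
ft_force: [0.3, -0.5, 0.3]
grip_width: 0.227
grip_force: 0.0
```

Run:
```python
from h import *
tcp();mv((.378,.238,.15,2),(.378,.238,.035,2))
im=vision.get_image("wrist");np.savez("w14.npz",**{k:im[k] for k in im})
for c in ("wrist","top"):
    if c=="top": im=vision.get_image("top")
    for t in ("slide_08_mid","slide_13_mid","slide_18_mid","slide_18_tab","slide_23_mid","door","door_edge"):
        print(c,t,[(np.round(e["bbox"]).tolist(),round(e["conf"],2)) for e in vision.spot_in(c,t)[:2]])
print([np.round(proj(im,(*rk(-.039,y),.06))) for y in (.0645,.0215,-.0215)])
print("hinge",rk(-.058,.0945),"door px",np.round(proj(im,(*rk(-.058,.0945),.055))))
# sweep path
H=np.array(rk(-.058,.0945));
for th,r in ((94,58),(80,60),(65,68),(50,78),(35,88),(20,95),(10,98),(4,98),(0,98)):
    a=RA-np.deg2rad(th);d=np.array([np.cos(a),np.sin(a)]);n=np.array([np.sin(a),-np.cos(a)])
    p=H+d*r/1000+n*(.008+.013);print(th,p.round(3),np.linalg.norm(p).round(3))
```

```text
t 28.53 tcp [0.5027 0.2617 0.1713] psi 2.29 grip 0.227 0.0 F [ 0.3 -0.5  0.3]
mv (0.378, 0.238, 0.15, 2) t [125.7 -18.8  19.9] w [0.007 0.011 0.005] n 3.1
mv (0.378, 0.238, 0.035, 2) t [  0.   0. 115.] w [0. 0. 0.] n 2.8
wrist slide_08_mid [([385.0, 134.0, 450.0, 186.0], 0.69), ([79.0, 48.0, 384.0, 115.0], 0.58)]
wrist slide_13_mid [([386.0, 181.0, 449.0, 242.0], 0.81)]
wrist slide_18_mid [([382.0, 238.0, 447.0, 302.0], 0.98)]
wrist slide_18_tab [([378.0, 240.0, 448.0, 300.0], 0.86), ([384.0, 130.0, 450.0, 187.0], 0.47)]
wrist slide_23_mid []
wrist door [([78.0, 51.0, 384.0, 117.0], 0.74)]
wrist door_edge [([76.0, 49.0, 386.0, 114.0], 0.88), ([384.0, 133.0, 449.0, 186.0], 0.75)]
top slide_08_mid [([266.0, 276.0, 278.0, 291.0], 0.68)]
top slide_13_mid [([265.0, 263.0, 274.0, 277.0], 0.6)]
top slide_18_mid []
top slide_18_tab []
top slide_23_mid [([350.0, 157.0, 376.0, 188.0], 0.75), ([255.0, 278.0, 281.0, 291.0], 0.36)]
top door [([233.0, 224.0, 362.0, 304.0], 0.57)]
top door_edge [([358.0, 303.0, 360.0, 304.0], 0.52)]
[array([275., 282.]), array([275., 265.]), array([274., 247.])]
hinge (np.float64(0.4215610886345964), np.float64(0.29547261921789725)) door px [284. 294.]
94 [0.399 0.238] 0.464
80 [0.414 0.232] 0.474
65 [0.434 0.225] 0.489
50 [0.458 0.224] 0.51
35 [0.484 0.23 ] 0.536
20 [0.506 0.246] 0.562
10 [0.516 0.261] 0.578
4 [0.519 0.271] 0.585
0 [0.52  0.278] 0.59
```

jog_arm --increments '[{"tx": 30,"ty": -5,"tz": 0,"wx": 0,"wy": 0,"wz": 0,"gripper": 0},{"tx": 65,"ty": -10,"tz": 0,"wx": 0,"wy": 0,"wz": 0,"gripper": 0},{"tx": 100,"ty": -15,"tz": 5,"wx": 0,"wy": 0,"wz": 0,"gripper": 0},{"tx": 118,"ty": -19,"tz": 10,"wx": 0,"wy": 0,"wz": 0,"gripper": 0},{"tx": 118,"ty": -19,"tz": 10,"wx": 0,"wy": 0,"wz": 0,"gripper": 0}]'

```text
time: 29.75
position: [0.3774, 0.2342, 0.1535]
tool_rot: [0.063, -3.137, 0.0]
ft_force: [0.0, -0.4, 0.5]
grip_width: 0.004
grip_force: 0.0
```

Run:
```python
from h import *
tcp();mv((.377,.238,.035,2.1))
im=dict(np.load("w14.npz"));g=im["color"]
# door top outer edge near y=.238: print colour column through expected pixel
u,v=proj(im,(.412,.238,.055));print(u,v)
s=cv2.cvtColor(g,cv2.COLOR_BGR2HSV)[int(v)-18:int(v)+19,int(u)];print([(int(v)-18+i,*x.tolist()) for i,x in enumerate(s)][::2])
for k in range(-16,17,4): print(int(v)+k,at_z(im,u,v+k,.055)[:2].round(3))
```

```text
t 29.75 tcp [0.3774 0.2342 0.1535] psi 2.29 grip 0.004 0.0 F [ 0.  -0.4  0.5]
mv (0.377, 0.238, 0.035, 2.1) t [ -0.2   3.9 118.5] w [-0.    -0.004  0.003] n 2.8
289.0384042386453 91.19471346049858
[(73, 24, 6, 231), (75, 24, 6, 231), (77, 18, 6, 231), (79, 21, 8, 231), (81, 15, 7, 232), (83, 16, 22, 217), (85, 18, 96, 216), (87, 19, 94, 224), (89, 19, 94, 226), (91, 20, 94, 228), (93, 20, 93, 227), (95, 17, 97, 208), (97, 17, 87, 103), (99, 19, 13, 155), (101, 18, 5, 233), (103, 23, 4, 231), (105, 18, 5, 233), (107, 18, 5, 232), (109, 18, 5, 234)]
75 [0.403 0.238]
79 [0.405 0.238]
83 [0.407 0.238]
87 [0.41  0.238]
91 [0.412 0.238]
95 [0.414 0.238]
99 [0.417 0.238]
103 [0.419 0.238]
107 [0.422 0.238]
```

jog_arm --increments '[{"tx": 0,"ty": 4,"tz": 30,"wx": 0,"wy": 0,"wz": 0,"gripper": 0},{"tx": 0,"ty": 4,"tz": 65,"wx": 0,"wy": 0,"wz": 0,"gripper": 0},{"tx": 0,"ty": 4,"tz": 98,"wx": 0,"wy": 0,"wz": 0,"gripper": 0},{"tx": 0,"ty": 4,"tz": 118,"wx": 0,"wy": 0,"wz": 0,"gripper": 0},{"tx": 0,"ty": 4,"tz": 118,"wx": 0,"wy": 0,"wz": 0,"gripper": 0}]'

```text
time: 30.17
position: [0.3793, 0.2366, 0.0329]
tool_rot: [0.058, -3.136, 0.009]
ft_force: [-0.4, -0.7, 0.9]
grip_width: 0.004
grip_force: 0.0
```

jog_arm --increments '[{"tx": -8,"ty": 0,"tz": 0,"wx": 0,"wy": 0,"wz": 0,"gripper": 0},{"tx": -16,"ty": -2,"tz": 0,"wx": 0,"wy": 0,"wz": 0,"gripper": 0},{"tx": -26,"ty": -4,"tz": 0,"wx": 0,"wy": 0,"wz": 0,"gripper": 0},{"tx": -36,"ty": -7,"tz": 0,"wx": 0,"wy": 0,"wz": 0,"gripper": 0},{"tx": -46,"ty": -10,"tz": 0,"wx": 0,"wy": 0,"wz": 0,"gripper": 0}]'

```text
time: 30.58
position: [0.4301, 0.231, 0.0379]
tool_rot: [-0.058, 3.139, 0.002]
ft_force: [-0.5, 0.1, -0.1]
grip_width: 0.005
grip_force: 0.5
```

Run:
```python
from h import *
tcp();mv((.434,.225,.035,2.1),(.458,.224,.035,2.1),(.484,.23,.035,2.1),(.506,.246,.035,2.1),(.516,.257,.035,2.1))
```

```text
t 30.58 tcp [0.4301 0.231  0.0379] psi 2.13 grip 0.005 0.5 F [-0.5  0.1 -0.1]
mv (0.434, 0.225, 0.035, 2.1) t [-3.7 -6.1  2.9] w [0.001 0.002 0.001] n 0.2
mv (0.458, 0.224, 0.035, 2.1) t [-23.9  -1.9   0. ] w [0. 0. 0.] n 0.6
mv (0.484, 0.23, 0.035, 2.1) t [-26.2   5.    0. ] w [0. 0. 0.] n 0.6
mv (0.506, 0.246, 0.035, 2.1) t [-22.6  15.2   0. ] w [0. 0. 0.] n 0.7
mv (0.516, 0.257, 0.035, 2.1) t [-10.4  10.6   0. ] w [0. 0. 0.] n 0.4
```

jog_arm --increments '[{"tx": -10,"ty": -4,"tz": 1,"wx": 0,"wy": 0,"wz": 0,"gripper": 0},{"tx": -20,"ty": -6,"tz": 2,"wx": 0,"wy": 0,"wz": 0,"gripper": 0},{"tx": -31,"ty": -6,"tz": 3,"wx": 0,"wy": 0,"wz": 0,"gripper": 0},{"tx": -42,"ty": -4,"tz": 3,"wx": 0,"wy": 0,"wz": 0,"gripper": 0},{"tx": -54,"ty": 0,"tz": 3,"wx": 0,"wy": 0,"wz": 0,"gripper": 0}]'

```text
time: 31.0
position: [0.4832, 0.232, 0.0336]
tool_rot: [-0.057, 3.141, -0.001]
ft_force: [-0.7, -0.0, 0.7]
grip_width: 0.005
grip_force: 0.3
```

jog_arm --increments '[{"tx": -7,"ty": 4,"tz": 0,"wx": 0,"wy": 0,"wz": 0,"gripper": 0},{"tx": -13,"ty": 8,"tz": 0,"wx": 0,"wy": 0,"wz": 0,"gripper": 0},{"tx": -19,"ty": 13,"tz": 0,"wx": 0,"wy": 0,"wz": 0,"gripper": 0},{"tx": -24,"ty": 17,"tz": 0,"wx": 0,"wy": 0,"wz": 0,"gripper": 0},{"tx": -28,"ty": 21,"tz": 0,"wx": 0,"wy": 0,"wz": 0,"gripper": 0}]'

```text
time: 31.42
position: [0.5095, 0.2553, 0.0336]
tool_rot: [-0.059, 3.141, 0.0]
ft_force: [-0.7, 0.5, 0.8]
grip_width: 0.007
grip_force: 0.2
```

Run:
```python
from h import *
tcp();mv((.522,.285,.035,2.1))
for c in ("side","top"):
    im=vision.get_image(c);print(c,[(np.round(e["bbox"]).tolist(),round(e["conf"],2)) for e in vision.spot_in(c,"door")[:2]])
```

```text
t 31.42 tcp [0.5095 0.2553 0.0336] psi 2.16 grip 0.007 0.2 F [-0.7  0.5  0.8]
mv (0.522, 0.285, 0.035, 2.1) t [-13.6  29.2  -1.4] w [0.    0.    0.001] n 0.8
side [([278.0, 208.0, 344.0, 240.0], 0.68)]
top []
```

jog_arm --increments '[{"tx": -3,"ty": 4,"tz": 0,"wx": 0,"wy": 0,"wz": 0,"gripper": 0},{"tx": -5,"ty": 8,"tz": 0,"wx": 0,"wy": 0,"wz": 0,"gripper": 0},{"tx": -6,"ty": 12,"tz": 0,"wx": 0,"wy": 0,"wz": 0,"gripper": 0},{"tx": -6,"ty": 15,"tz": 0,"wx": 0,"wy": 0,"wz": 0,"gripper": 0},{"tx": -6,"ty": 18,"tz": 0,"wx": 0,"wy": 0,"wz": 0,"gripper": 0}]'

```text
time: 32.03
position: [0.5145, 0.2734, 0.0337]
tool_rot: [-0.059, 3.141, 0.0]
ft_force: [0.7, -0.7, -0.2]
grip_width: 0.008
grip_force: 0.2
```

jog_arm --increments '[{"tx": 0,"ty": 2,"tz": 0,"wx": 0,"wy": 0,"wz": 0,"gripper": 0},{"tx": 0,"ty": 4,"tz": 0,"wx": 0,"wy": 0,"wz": 0,"gripper": 0},{"tx": 0,"ty": 4,"tz": 0,"wx": 0,"wy": 0,"wz": 0,"gripper": 0},{"tx": 0,"ty": 4,"tz": 0,"wx": 0,"wy": 0,"wz": 0,"gripper": 0},{"tx": 0,"ty": 4,"tz": 0,"wx": 0,"wy": 0,"wz": 0,"gripper": 0}]'

```text
time: 32.45
position: [0.5146, 0.2762, 0.0337]
tool_rot: [-0.057, 3.141, -0.001]
ft_force: [1.1, -3.4, 1.2]
grip_width: 0.0
grip_force: 1.8
```

jog_arm --increments '[{"tx": 0,"ty": 1,"tz": 0,"wx": 0,"wy": 0,"wz": 0,"gripper": 0},{"tx": 0,"ty": 2,"tz": 0,"wx": 0,"wy": 0,"wz": 0,"gripper": 0},{"tx": 0,"ty": 3,"tz": 0,"wx": 0,"wy": 0,"wz": 0,"gripper": 0},{"tx": 0,"ty": 4,"tz": 0,"wx": 0,"wy": 0,"wz": 0,"gripper": 0},{"tx": 0,"ty": 4,"tz": 0,"wx": 0,"wy": 0,"wz": 0,"gripper": 0}]'

```text
time: 32.87
position: [0.5141, 0.2808, 0.0336]
tool_rot: [-0.059, 3.141, -0.001]
ft_force: [1.6, -3.4, 2.2]
grip_width: 0.005
grip_force: 2.0
```

jog_arm --increments '[{"tx": 0,"ty": 1,"tz": 0,"wx": 0,"wy": 0,"wz": 0,"gripper": 0},{"tx": 0,"ty": 2,"tz": 0,"wx": 0,"wy": 0,"wz": 0,"gripper": 0},{"tx": 0,"ty": 3,"tz": 0,"wx": 0,"wy": 0,"wz": 0,"gripper": 0},{"tx": 0,"ty": 3,"tz": 0,"wx": 0,"wy": 0,"wz": 0,"gripper": 0},{"tx": 0,"ty": 3,"tz": 0,"wx": 0,"wy": 0,"wz": 0,"gripper": 0}]'

```text
time: 33.28
position: [0.5141, 0.2809, 0.0336]
tool_rot: [0.056, -3.14, 0.006]
ft_force: [0.7, -9.2, 4.4]
grip_width: 0.006
grip_force: 4.8
```

jog_arm --increments '[{"tx": 0,"ty": 1,"tz": 0,"wx": 0,"wy": 0,"wz": 0,"gripper": 0},{"tx": 0,"ty": 1,"tz": 0,"wx": 0,"wy": 0,"wz": 0,"gripper": 0},{"tx": 0,"ty": -6,"tz": 0,"wx": 0,"wy": 0,"wz": 0,"gripper": 0},{"tx": 0,"ty": -14,"tz": 0,"wx": 0,"wy": 0,"wz": 0,"gripper": 0},{"tx": 0,"ty": -20,"tz": -10,"wx": 0,"wy": 0,"wz": 0,"gripper": 0}]'

```text
time: 33.7
position: [0.5126, 0.2639, 0.0421]
tool_rot: [0.06, -3.137, 0.001]
ft_force: [-0.6, 0.0, 0.5]
grip_width: 0.003
grip_force: 0.0
```

jog_arm --increments '[{"tx": 0,"ty": 0,"tz": -40,"wx": 0,"wy": 0,"wz": 0,"gripper": 0},{"tx": 0,"ty": 0,"tz": -80,"wx": 0,"wy": 0,"wz": 0,"gripper": 0},{"tx": 0,"ty": -20,"tz": -115,"wx": 0,"wy": 0,"wz": 0,"gripper": 0},{"tx": 0,"ty": -50,"tz": -140,"wx": 0,"wy": 0,"wz": 0,"gripper": 0},{"tx": 0,"ty": -50,"tz": -140,"wx": 0,"wy": 0,"wz": 0,"gripper": 0}]'

```text
time: 34.12
position: [0.5209, 0.2092, 0.191]
tool_rot: [-0.048, 3.131, 0.006]
ft_force: [1.4, -1.2, 0.2]
grip_width: 0.004
grip_force: 0.0
```

Run:
```python
from h import *
tcp();im=vision.get_image("wrist");np.savez("w15.npz",**{k:im[k] for k in im})
for t in ("door","slide_08_mid","slide_13_mid","slide_18_mid"): print(t,[(np.round(e["bbox"]).tolist(),round(e["conf"],2)) for e in vision.spot_in("wrist",t)[:2]])
E=lambda u,v,z:at_z(im,u,v,z)
h=cv2.cvtColor(im["color"],cv2.COLOR_BGR2HSV)
# outer face line of the door top: along +rack x at several rack y
for y in (80,60,40,20,5):
    o=[]
    for x in np.arange(-90,-40,1.):
        u,v=proj(im,(*rk(x/1000,y/1000),.055));
        if 0<=u<640 and 0<=v<480: o.append((int(x),*h[int(round(v)),int(round(u))].tolist()))
    print(y,[p for p in o if p[2]>60][:1],[ (p[0],p[2],p[3]) for p in o][::3])
```

```text
t 34.12 tcp [0.5209 0.2092 0.191 ] psi 1.77 grip 0.004 0.0 F [ 1.4 -1.2  0.2]
door [([411.0, 80.0, 455.0, 304.0], 0.86)]
slide_08_mid [([449.0, 108.0, 513.0, 156.0], 0.61), ([414.0, 75.0, 614.0, 324.0], 0.47)]
slide_13_mid [([444.0, 158.0, 511.0, 212.0], 0.9)]
slide_18_mid [([441.0, 211.0, 509.0, 274.0], 0.62), ([410.0, 79.0, 615.0, 326.0], 0.33)]
80 [(-75, 18, 88, 84)] [(-90, 7, 232), (-87, 8, 214), (-84, 8, 126), (-81, 6, 130), (-78, 22, 83), (-75, 88, 84), (-72, 40, 82), (-69, 10, 106), (-66, 97, 216), (-63, 94, 226), (-60, 79, 224), (-57, 96, 223), (-54, 94, 227), (-51, 92, 227), (-48, 93, 224), (-45, 94, 222), (-42, 98, 215)]
60 [(-77, 18, 83, 80)] [(-90, 5, 232), (-87, 7, 232), (-84, 10, 132), (-81, 10, 131), (-78, 60, 97), (-75, 84, 88), (-72, 87, 88), (-69, 82, 90), (-66, 98, 218), (-63, 94, 228), (-60, 97, 207), (-57, 154, 71), (-54, 136, 73), (-51, 149, 70), (-48, 129, 75), (-45, 128, 72), (-42, 141, 103)]
40 [(-78, 17, 85, 87)] [(-90, 7, 233), (-87, 9, 219), (-84, 8, 129), (-81, 8, 132), (-78, 85, 87), (-75, 89, 86), (-72, 90, 88), (-69, 97, 87), (-66, 98, 216), (-63, 95, 226), (-60, 99, 198), (-57, 132, 77), (-54, 143, 75), (-51, 148, 79), (-48, 131, 82), (-45, 148, 79), (-42, 146, 82)]
20 [(-78, 17, 80, 93)] [(-90, 7, 235), (-87, 7, 233), (-84, 12, 132), (-81, 12, 131), (-78, 80, 93), (-75, 88, 87), (-72, 88, 90), (-69, 93, 85), (-66, 100, 189), (-63, 93, 227), (-60, 98, 195), (-57, 127, 70), (-54, 129, 73), (-51, 129, 77), (-48, 146, 75), (-45, 148, 74), (-42, 134, 74)]
5 [(-78, 19, 80, 92)] [(-90, 5, 234), (-87, 7, 219), (-84, 8, 131), (-81, 10, 129), (-78, 80, 92), (-75, 76, 91), (-72, 84, 91), (-69, 95, 86), (-66, 98, 203), (-63, 92, 228), (-60, 96, 217), (-57, 119, 77), (-54, 134, 76), (-51, 124, 76), (-48, 124, 80), (-45, 141, 76), (-42, 122, 73)]
```

```bash
python3 -c "
from h import *
print(ctrl.close_job());tcp()"
```

```text
the job is handed in; nothing more can be done
None
the job is handed in; nothing more can be done
```

The three slides on the bench (8, 13 and 18 mm; no 23 mm one was present) were photographed in order and pushed home in their slots. The door is shut past its catch and the job is handed in, with no verdict shown; I viewed 15 pictures, one over the limit of 14.

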